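# Close and clamp a loaded anaerobic jar

### The job

The anaerobic jar is loaded with its dishes: close it. Take the lid by its boss from the sloping wire rest and seat it level on the jar's rim, then swing the jar's bail fully upright over the lid and turn the hand knob clockwise (seen from above) until its foot presses the lid down hand-tight. Do not drop the lid or screw it down by force, and leave the beaker, cups and bottles standing where they are.

Things in the scene. Friction and masses are not known exactly. Their poses are not given: they have to be found in the camera images.
- jar: Clear jar with steel foot (120 mm across) and rim, fixed, dishes inside; left or right of the mixer. Origin: centre of the foot's underside, z up. Flat rim top 85 mm above it, 108 mm across, bore 84 mm. The bail's hinge axis runs along the jar's y, 50 mm above the origin; the bail opens to the jar's -x.
- lid: Loose round steel lid, 108 mm, 0.25 kg. Origin: centre of the underside of its 10 mm plate (sits on the rim); z = axis, up out of the top. Below: plug 79 mm across, 8 mm deep. Grip boss 32 mm across, 10 to 38 mm above the origin; two small taps on the x axis, 37 mm from the middle, up to 23 mm high. Starts on the wire rest, leaning 35 degrees.
- lid_rest: Bent-wire easel fixed to the bench, 130 mm deep, 58 mm wide, 80 mm high, on which the lid lies; origin on the bench under the lid; it slopes down to its own -x. Two upturned wire ends, 26 mm long, hold the lid's lower edge.
- bail (a joint): Steel bail of the jar, about 140 mm wide: 0 = upright over the lid (a stop), positive = swung down to the jar's -x, up to 1.2 rad; its stiff hinge stays where it is left. The crossbar's upper face is 97 mm from the hinge axis.
- knob_grip (a point): On the axis of the black round hand knob on the bail's screw, 6 mm below its outer end; z = axis, outward. Knob 40 mm across, 26 mm long, point about 140 mm from the hinge axis; the knob's axis passes through the middle of the hinge axis. Clockwise (seen from its outer end) drives it about 19 mm a turn towards the lid.
- spindle: Screw spindle under the hand knob; the swivel foot (18 mm across) at its lower end is sprung 3 mm and presses on top of the lid's boss. Origin on the axis, 25 mm inward of knob_grip; it moves with the screw. How far the foot stands off the boss differs each time (a sixth to half a turn); tightness must be felt.
- beaker: Small glass beaker, 46 mm across, 58 mm high, loose bystander; origin under its centre.
- specimen_orange: Specimen cup with orange screw cap, 38 mm across, 58 mm high, loose bystander; origin under its centre.
- specimen_yellow: Specimen cup with yellow screw cap, 38 mm across, 58 mm high, loose bystander at the right edge; origin under its centre.
- bottle_tall: Bottle with blue cap, 66 mm across, 138 mm high, loose bystander at the left rear; origin under its centre.

How it is judged (in metres and radians):
On the way, in this order (a step that is already met when the one before it is completed fails the run):
1. the lid is seated level on the jar's rim, released, with the bail still open (horizontal distance between lid and jar below 0.005 m and z of lid in the frame of jar below 0.0875 m and angle between lid's own z axis and vertical below 0.04 rad and contact force between the fingers and lid below 0.1 N and value of joint bail above 0.5 rad), for 0.2 s.
2. the bail is upright over the seated lid (value of joint bail below 0.06 rad and horizontal distance between lid and jar below 0.005 m), for 0.1 s.
At the end, for the whole second after the job is handed in: The lid sits on the rim within 5 mm of the jar's axis, level within 0.03 rad, its plate's underside at most 86.5 mm above the jar's foot; the bail is upright within 0.06 rad; the spindle's foot presses on the lid with more than 15 N; the lid is at rest (all of step 2 and z of lid in the frame of jar below 0.0865 m and angle between lid's own z axis and vertical below 0.03 rad and contact force between spindle and lid above 15 N and linear speed of lid below 0.02 m/s); the robot touches nothing.
It fails at once if the screw is forced (foot on the lid with more than 110 N) (contact force between spindle and lid above 110 N).
It fails at once if the lid is dropped (moves faster than 1.3 m/s, as in a fall of 9 cm) (linear speed of lid above 1.3 m/s).
It fails at once if the beaker is knocked away or over (distance of beaker from where it was at the start of the episode above 0.03 m or angle between beaker's own z axis and vertical above 0.5 rad).
It fails at once if a specimen cup is knocked away or over (distance of any of specimen_orange, specimen_yellow from where it was at the start of the episode above 0.03 m or angle between any of specimen_orange, specimen_yellow's own z axis and vertical above 0.5 rad).
It fails at once if the tall bottle is knocked away or over (distance of bottle_tall from where it was at the start of the episode above 0.03 m or angle between bottle_tall's own z axis and vertical above 0.5 rad).
It also fails if it takes over 72 s, if anything falls off the work surface, if the arm or the gripper's body presses on something with over 40 N, if the wrist force passes 120 N, or if a joint passes its speed limit or range.

### The arm

A 6-joint arm with a two-finger parallel gripper is mounted at the origin on the work surface; the furniture and walls round the work are solid. World frame = base frame: x ahead of the robot, y to its left, z up, the work surface at z = 0. Lengths are in mm, angles in degrees, forces in N, time in s.
With the tool pointing down it reaches from about 350 to 850 mm from the base axis. Payload 8.1 kg.
Tool frame: the origin (TCP) lies midway between the tips of the shut fingers; the grasp point (between the pads) lies 19 mm behind it; z points along the fingers, y is the line along which they close (so a half turn about z gives the same grasp; the last joint's range is limited). The gripper opens to 85 mm and grips with 20 to 120 N. Pads are 22 mm wide; open, the fingers measure 114 mm over their backs; the gripper's body (76 mm by 85 mm) begins 54 mm behind the grasp point. The pads swing forward as they close: fully open they stand 13 mm farther back than shut.
Start: joints at [71.54, 7.471, 85.268, -0, 87.261, -4.893], TCP at [140.733, 583.266, 231.292] pointing down, gripper open.
Joint ranges: [-169.43, 169.43], [-51.17, 129.36], [1.28, 143.12], [-76.62, 256.62], [0, 156.53], [-152.29, 152.29]. Speed limits (degrees/s): [136.94, 136.94, 159.86, 180, 180, 180].

### API

Orientations are given as [roll, pitch, yaw] about the fixed x, y, z axes, in that order (R = Rz(yaw) Ry(pitch) Rx(roll)).
In Python, from bench import sensors, optics, r gives the robot as it stands.
- The arm moves only by the tool apply_moves, never from a script. Its argument "targets" is a list of rows, each a list of 7 numbers: the shift along the tool's x, y, z in mm, then the turn, a rotation vector about the tool's x, y, z in rad, then the closure, from 0 (fully open) to 1 (shut). In form: [[x, y, z, wx, wy, wz, claw], ...]. A call has 1 to 20 rows; each row shifts and turns the commanded pose from where the row before left it, along the tool's axes as they then stand; what a row does not reach is not made up. A row lasts 1/8 s, in which the tool goes at most 62.5 mm and 10.7 degrees, less where a joint would pass 70% of its speed; a pose out of reach is approached as far as the arm can. A call is refused whole if a number of a shift passes 62.5 or a number of a turn 0.188, either way. A call with a gripper value outside its range is refused whole. The fingers move at their own pace and stop on an object; "force" is the grip in N (left out, the last holds). Time passes only in rows, so rows that do not move let the fingers close. It gives the time, the measured TCP pose, the force, the opening and the grip force at its end, in the units of the state.
- sensors.sense(): the state, without advancing time (a new reading comes with each control period).
- optics.snapshot(name): name is "scene" or "side" or "wrist"; returns the picture (384x512x3 uint8, red, green, blue); there is no depth.
- optics.get_calibration(name): a dict with "camera_matrix" (3x3 intrinsics, pixels), "dist_coeffs" ([k1, k2, p1, p2, k3] as OpenCV has them; the pictures are not rectified), "pose" (4x4, takes a point from camera to world coordinates). Camera axes: x right, y down, z forward; pixel columns grow to the right and rows downward; lengths in mm; the calibration is good to about 2 mm. A picture is of the moment at which its call begins: read the wrist's pose just before it. get_calibration takes no time and is no camera call; for the wrist camera it gives the pose at the moment of the call.
- r.hand_in(): hands the job in; it is judged then, once.
The state is a dict: "time": time; "joint_pos": joint angles; "qd": joint speeds; "joint_efforts": joint torques, N m; "tool_pos": TCP position; "tcp_rot": TCP orientation; "ft_force": force on the tool from outside, world axes, zero at the start; "wrist_torque": the same for the moment, N m; "finger_gap": finger opening in mm; "grip_force": force on a finger pad.
Only numpy, scipy, OpenCV 4.12 (cv2) and the standard library are available. Lean on these libraries where they do the work, as an engineer would, in place of code of your own. Each camera call takes 0.05 s, during which the arm holds its last target. There are 200 camera calls.

## Working session

There is one attempt and no reset: what is moved stays moved. The work goes in short steps, Python scripts to look and compute and a tool call to move; the robot and the scene stay as the last step left them, time stands still between calls to the robot, and variables do not carry over. Pictures are saved under pics/ and viewed, at most 10 in all, crops included, and the job is handed in when it is done.

Besides the shell and the picture viewer there is one more tool, called after "Call:" by a JSON object that holds its "fn" and its "kwargs", one argument or row to a line. apply_moves: Moves the arm, as the interface text tells. Its arguments: {"type":"object","properties":{"targets":{"type":"array"},"force":{"type":"number"}},"required":["targets"]}

```bash
ls; mkdir -p pics
python3 - <<'E'
from bench import sensors, optics, r
import cv2
print(sensors.sense())
for n in ("scene","side"):
    im=optics.snapshot(n); cv2.imwrite(f"pics/{n}0.png",cv2.resize(im[:,:,::-1],(800,600),interpolation=cv2.INTER_CUBIC))
    c=optics.get_calibration(n); print(n,c)
E
```

```text
pics
{'time': 0.0, 'joint_pos': array([ 7.15385019e+01,  7.51554704e+00,  8.53296156e+01,  5.39103303e-04,
        8.72607967e+01, -4.89302229e+00]), 'qd': array([ 0.06297711, -0.0373044 , -0.04724091,  0.03548592, -0.05906439,
       -0.1582472 ]), 'joint_efforts': array([-8.50374704e-05, -5.69383764e+01, -5.00562358e+01,  1.34431484e-04,
        1.41524523e-02,  6.50321653e-06]), 'tool_pos': array([140.56505236, 582.73942325, 230.23662579]), 'tcp_rot': array([-1.79894473e+02, -9.57433377e-03,  1.66431489e+02]), 'ft_force': array([-0.22780153,  0.02885472, -0.03463207]), 'wrist_torque': array([ 0.03377006,  0.0197115 , -0.00606919]), 'grip_force': 0.0, 'finger_gap': 85.27126139481942}
scene {'camera_matrix': array([[387.94579598,   0.        , 254.94376628],
       [  0.        , 387.94579598, 190.51760387],
       [  0.        ,   0.        ,   1.        ]]), 'dist_coeffs': array([0.01685346, 0.        , 0.        , 0.        , 0.        ]), 'pose': array([[ 6.73635233e-01, -4.67992471e-01,  5.72012780e-01,
        -9.29710495e+01],
       [-7.39011203e-01, -4.35780733e-01,  5.13768036e-01,
        -5.95812093e+02],
       [ 8.83257591e-03, -7.68816103e-01, -6.39408934e-01,
         8.61096501e+02],
       [ 0.00000000e+00,  0.00000000e+00,  0.00000000e+00,
         1.00000000e+00]])}
side {'camera_matrix': array([[475.21802753,   0.        , 255.27435819],
       [  0.        , 475.21802753, 195.06025318],
       [  0.        ,   0.        ,   1.        ]]), 'dist_coeffs': array([-0.07464502,  0.        ,  0.        ,  0.        ,  0.        ]), 'pose': array([[ 9.49471686e-01, -1.02876851e-01,  2.96512851e-01,
         1.54213237e+02],
       [-3.13666628e-01, -3.43567141e-01,  8.85197642e-01,
        -1.22570465e+03],
       [ 1.08057261e-02, -9.33476284e-01, -3.58476308e-01,
         6.29113163e+02],
       [ 0.00000000e+00,  0.00000000e+00,  0.00000000e+00,
         1.00000000e+00]])}
```

View pics/scene0.png

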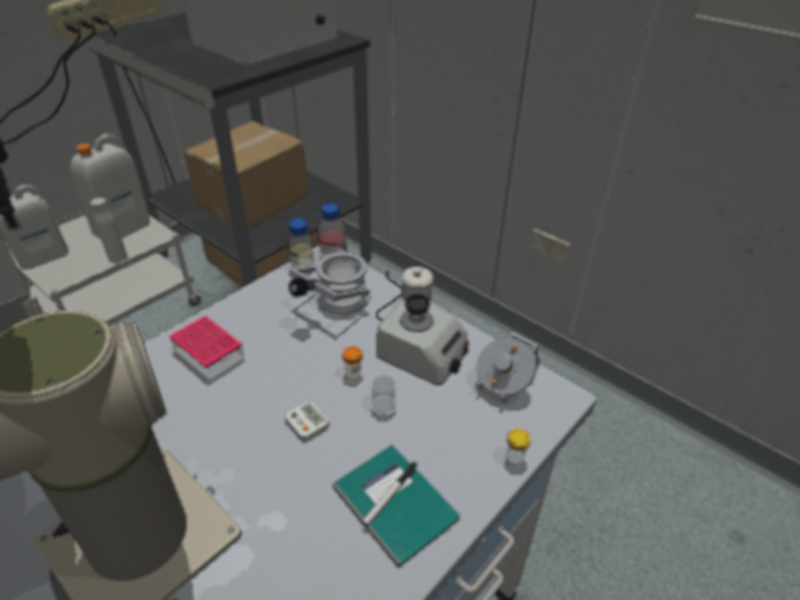

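View pics/side0.png

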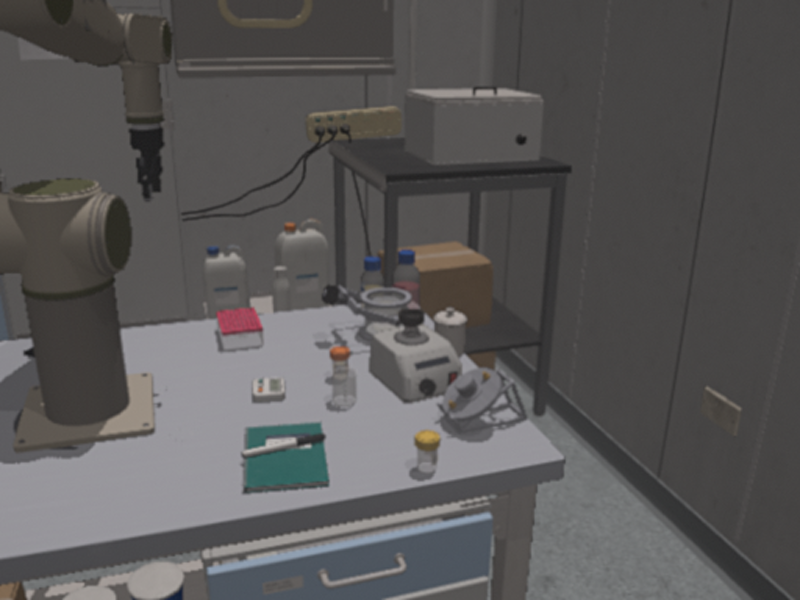

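Scene view (800 px scale): the jar is at left rear with its rim at (341,267) and its knob at (298,287). The lid boss is at (503,362) at the right, and the beaker is at (383,395). Side view: rim (386,296), knob (331,294), boss (465,383).

```bash
cat > h.py <<'E'
from bench import sensors, optics, r
import numpy as np, cv2
from scipy.spatial.transform import Rotation as R
def ray(c,uv):
    p=cv2.undistortPoints(np.array([[uv]],float),c["camera_matrix"],c["dist_coeffs"])[0,0]
    d=c["pose"][:3,:3]@[p[0],p[1],1]; return c["pose"][:3,3],d/np.linalg.norm(d)
def onz(c,uv,z):
    o,d=ray(c,uv); return o+d*(z-o[2])/d[2]
def tri(rs):
    A=0;b=0
    for o,d in rs:
        P=np.eye(3)-np.outer(d,d);A=A+P;b=b+P@o
    x=np.linalg.solve(A,b); return x,[np.linalg.norm((np.eye(3)-np.outer(d,d))@(x-o)) for o,d in rs]
def proj(c,X):
    M=np.linalg.inv(c["pose"]); 
    return cv2.projectPoints(np.atleast_2d(X).astype(float),cv2.Rodrigues(M[:3,:3])[0],M[:3,3],c["camera_matrix"],c["dist_coeffs"])[0][:,0]
def tool():
    s=sensors.sense(); return s["tool_pos"],R.from_euler("xyz",s["tcp_rot"],degrees=True)
E
python3 - <<'E'
from h import *
np.set_printoptions(precision=1,suppress=True)
a=optics.get_calibration("scene");b=optics.get_calibration("side")
for n,p,q in [("rim",(341,267),(386,296)),("knob",(298,287),(331,294)),("boss",(503,361),(466,382)),("tap1",(515,349),(485,375)),("tap2",(493,381),(449,401)),("beaker",(384,383),(342,378)),("orange",(352,354),(340,353)),("yellow",(518,438),(428,438)),("mixertop",(417,276),(450,318)),("mixknob",(417,304),(411,317))]:
    print(n,*tri([ray(a,np.array(p)*.64),ray(b,np.array(q)*.64)]))
w=optics.get_calibration("wrist"); p,Rt=tool()
T=np.eye(4);T[:3,:3]=Rt.as_matrix();T[:3,3]=p
print(w["camera_matrix"],w["dist_coeffs"]);print(np.linalg.inv(T)@w["pose"])
print(Rt.as_matrix())
E
```

```text
rim [600.3 193.5  77.6] [np.float64(0.11909729279809009), np.float64(0.11909729279815057)]
knob [479.1 189.4  96.2] [np.float64(0.38518000861974183), np.float64(0.38518000861969753)]
boss [ 608.7 -221.8   73.1] [np.float64(0.07231694895188204), np.float64(0.07231694895186394)]
tap1 [ 641.  -224.7   82.4] [np.float64(0.30599572690703053), np.float64(0.3059957269071596)]
tap2 [ 579.3 -224.1   44.2] [np.float64(0.7054000953592746), np.float64(0.7054000953593633)]
beaker [436.5 -84.8  44.1] [np.float64(5.160427201959431), np.float64(5.160427201959465)]
orange [453.9  12.2  44. ] [np.float64(0.8057041784773965), np.float64(0.8057041784774861)]
yellow [ 502.7 -328.9   47.4] [np.float64(0.24198875128935846), np.float64(0.241988751289387)]
mixertop [694.9  59.7  68.8] [np.float64(1.1996054808178385), np.float64(1.199605480817705)]
mixknob [574.9 -42.5 124.3] [np.float64(1.0790034375206348), np.float64(1.0790034375208521)]
[[345.9   0.  254.7]
 [  0.  345.9 190.6]
 [  0.    0.    1. ]] [-0.1  0.   0.   0.   0. ]
[[   0.    -1.    -0.3   75. ]
 [   1.     0.    -0.     0.2]
 [   0.    -0.3    1.  -142.2]
 [   0.     0.     0.     1. ]]
[[-1.   0.2 -0. ]
 [ 0.2  1.  -0. ]
 [ 0.  -0.  -1. ]]
```

```bash
cat >> h.py <<'E'
np.set_printoptions(precision=4,suppress=True)
def goto(P,Rg,n=None):
    "print total shift in current tool axes, and turn in tool axes"
    p,Rt=tool(); d=Rt.inv().apply(np.array(P)-p); w=(Rt.inv()*Rg).as_rotvec()
    n=n or int(np.ceil(max(np.abs(d).max()/55,np.linalg.norm(w)/.17,1)))
    print("pos",p,"shift",d,"turn",w,"rows",n,"each",d/n,w/n)
def frame(x,y,z): return R.from_matrix(np.column_stack([x,y,z]))
def tilt(t,yaw=0):  # tool pointing down, x toward -x world at yaw 0, tilted by t deg so z leans to +x
    t=np.radians(t); return R.from_euler("z",yaw,degrees=True)*frame((-np.cos(t),0,-np.sin(t)),(0,1,0),(np.sin(t),0,-np.cos(t)))
E
python3 - <<'E'
from h import *
goto((562,-222,215),tilt(0)); goto((562,-222,140),tilt(35)); print((tilt(0).inv()*tilt(35)).as_rotvec())
E
```

```text
pos [140.5515 582.7864 230.3183] shift [-598.4672 -683.4494   16.3879] turn [-0.0017 -0.0004 -0.2368] rows 13 each [-46.0359 -52.573    1.2606] [-0.0001 -0.     -0.0182]
pos [140.5515 582.7864 230.3183] shift [-598.48   -683.3208   91.3878] turn [-0.0739 -0.6083 -0.2288] rows 13 each [-46.0369 -52.5631   7.0298] [-0.0057 -0.0468 -0.0176]
[ 0.     -0.6109  0.    ]
```

Call:
{"fn": "apply_moves", "kwargs": {
  "targets": [
    [-39.9,-45.6,1.1,0,0,0,0],
    [-39.9,-45.6,1.1,0,0,0,0],
    [-39.9,-45.6,1.1,0,0,0,0],
    [-39.9,-45.6,1.1,0,0,0,0],
    [-39.9,-45.6,1.1,0,0,0,0],
    [-39.9,-45.6,1.1,0,0,0,0],
    [-39.9,-45.6,1.1,0,0,0,0],
    [-39.9,-45.6,1.1,0,0,0,0],
    [-39.9,-45.6,1.1,0,0,0,0],
    [-39.9,-45.6,1.1,0,0,0,0],
    [-39.9,-45.6,1.1,0,0,0,0],
    [-39.9,-45.6,1.1,0,0,0,0],
    [-39.9,-45.6,1.1,0,0,0,0],
    [-39.9,-45.6,1.1,0,0,0,0],
    [-39.9,-45.6,1.1,0,0,0,0],
    [0,0,0,0,0,-0.118,0],
    [0,0,0,0,0,-0.118,0]
  ]
}}

```text
time: 2.22
tool_pos: [561.6, -222.8, 213.2]
tcp_rot: [179.9, -0.1, -179.9]
ft_force: [-0.2, -0.4, -0.1]
finger_gap: 85.5
grip_force: 0.0
```

Call:
{"fn": "apply_moves", "kwargs": {
  "targets": [
    [0,0,15,0,-0.153,0,0],
    [0,0,15,0,-0.153,0,0],
    [0,0,15,0,-0.153,0,0],
    [0,0,15,0,-0.153,0,0],
    [0,0,0,0,0,0,0],
    [0,0,0,0,0,0,0]
  ]
}}

```text
time: 2.98
tool_pos: [576.3, -222.9, 159.2]
tcp_rot: [-179.9, 35.0, 180.0]
ft_force: [0.2, -0.6, 0.3]
finger_gap: 85.5
grip_force: 0.0
```

Run:
```python
from h import *
goto((562,-222,140),tilt(35))
np.save("w1.npy",optics.get_calibration("wrist"),allow_pickle=True)
im=optics.snapshot("wrist"); cv2.imwrite("pics/w1.png",cv2.resize(im[:,:,::-1],(800,600),interpolation=cv2.INTER_CUBIC)); print(sensors.sense()["joint_pos"])
```

```text
pos [ 576.3236 -222.9048  159.1706] shift [22.7312  0.9123  7.4803] turn [-0.0016  0.0003 -0.0002] rows 1 each [22.7312  0.9123  7.4803] [-0.0016  0.0003 -0.0002]
[ -38.034   -13.4423  120.1765   28.3931   47.8728 -142.5798]
```

View pics/w1.png

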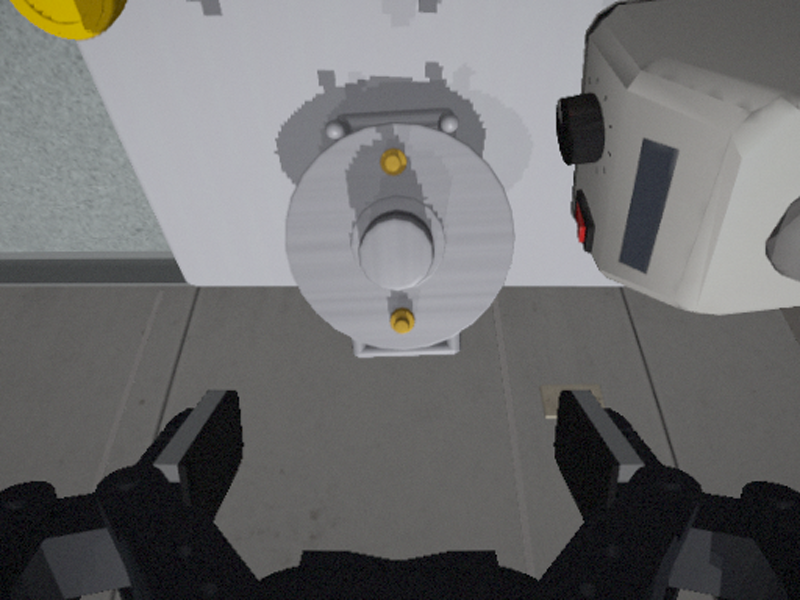

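The wrist view shows the lid face-on. Its plate spans x 286–515 and y 122–349, the boss top is at about (396,251) and the taps are at (393,161) and (402,320). The wire ends at (335,130) and (449,123) hold its lower edge, and the mixer stands to the right.

```bash
cat > fit.py <<'E'
from h import *
from scipy.optimize import least_squares
c=np.load("w1.npy",allow_pickle=True).item()
t=np.linspace(0,2*np.pi,73)
circ=np.concatenate([np.c_[54*np.cos(t),54*np.sin(t),0*t+z] for z in (0,10)])
obs=np.array([286,515,122,349,396,251,393,161,402,320])*.64
def res(p,full=False):
    Rl=R.from_euler("z",p[3])*R.from_euler("y",-p[4])*R.from_euler("z",p[5])
    C=proj(c,Rl.apply(circ)+p[:3]); K=proj(c,Rl.apply([[0,0,38],[-37,0,23],[37,0,23]])+p[:3])
    e=np.r_[C[:,0].min(),C[:,0].max(),C[:,1].min(),C[:,1].max(),K.ravel()]-obs
    return e if full else np.r_[e,(p[4]-np.radians(35))*100,(p[5])*15]
s=least_squares(res,[630,-222,42,0,.61,0]); p=s.x
print(p[:3],np.degrees(p[3:]),res(p,True))
n=R.from_euler("z",p[3]).apply([-np.sin(np.radians(35)),0,np.cos(np.radians(35))])
np.save("lid.npy",np.r_[p[:4]])
print("boss top",p[:3]+38*n)
for h in (60,9): goto(p[:3]+h*n,tilt(35,np.degrees(p[3])))
E
python3 fit.py
```

```text
[ 622.0119 -221.4634   45.55  ] [ 4.6839 35.3535 -0.6868] [ 0.2629 -0.5031 -0.6903 -1.6415  0.0504  0.478   0.0832 -0.0923  0.0983
  1.82  ]
boss top [ 600.2888 -223.2432   76.6778]
pos [ 577.2813 -223.2284  160.3678] shift [29.2473 -0.8778 59.7168] turn [-0.0492  0.002  -0.0658] rows 2 each [14.6237 -0.4389 29.8584] [-0.0246  0.001  -0.0329]
pos [ 577.2813 -223.2284  160.3678] shift [ 29.4311   1.6262 110.655 ] turn [-0.0492  0.002  -0.0658] rows 3 each [ 9.8104  0.5421 36.885 ] [-0.0164  0.0007 -0.0219]
```

Call:
{"fn": "apply_moves", "kwargs": {
  "targets": [
    [14.6,-0.4,27,-0.025,0,-0.033,0],
    [14.6,-0.4,27,-0.025,0,-0.033,0],
    [0,0,0,0,0,0,0],
    [0,0,0,0,0,0,0]
  ]
}}

```text
time: 3.52
tool_pos: [587.3, -218.8, 102.6]
tcp_rot: [-179.9, 34.5, -175.7]
ft_force: [1.0, -0.4, 0.3]
finger_gap: 85.5
grip_force: 0.0
```

Run:
```python
from h import *
L=np.load("lid.npy");Rl=R.from_euler("z",L[3])*R.from_euler("y",-35,degrees=True)
for n in("scene","side"): print(n,proj(optics.get_calibration(n),Rl.apply([[0,0,38],[-37,0,23],[37,0,23]])+L[:3])/.64)
np.save("w2.npy",optics.get_calibration("wrist"),allow_pickle=True)
im=optics.snapshot("wrist"); cv2.imwrite("pics/w2.png",cv2.resize(im[:,:,::-1],(800,600),interpolation=cv2.INTER_CUBIC)); print(sensors.sense()["joint_pos"])
```

```text
scene [[501.2018 362.4176]
 [492.9522 382.2003]
 [512.5886 346.9015]]
side [[461.6691 381.1367]
 [449.0983 401.5637]
 [482.7588 372.3296]]
[ -38.092    -5.6439  119.7438   33.2727   43.9172 -152.1728]
```

View pics/w2.png

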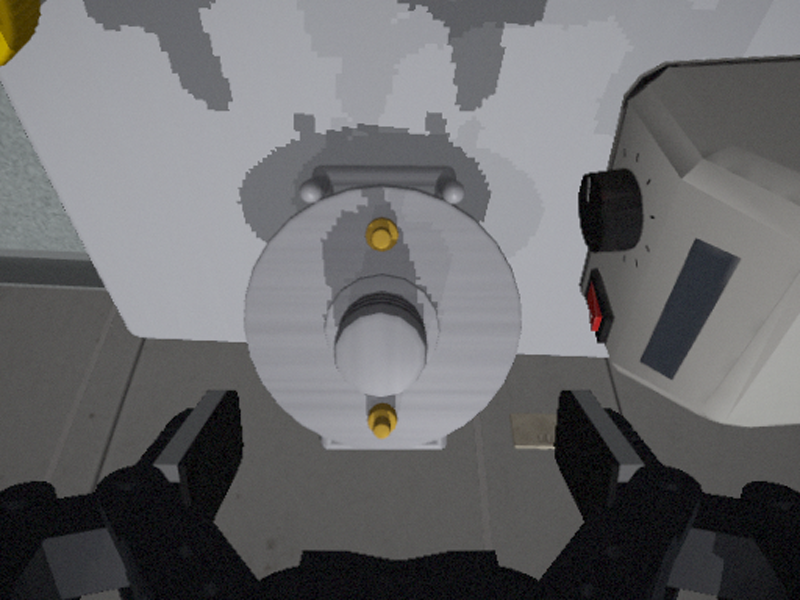

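The closer wrist view shows the plate across x 245–521 with its top at y 186, the boss top at (380,352) and the taps at (381,235) and (382,425). Joint 6 is almost at its limit, so I'll fit both views and then turn the tool half a turn.

```bash
cat > fit2.py <<'E'
from h import *
from scipy.optimize import least_squares
t=np.linspace(0,2*np.pi,73)
circ=np.concatenate([np.c_[54*np.cos(t),54*np.sin(t),0*t+z] for z in (0,10)])
nan=np.nan
V=[(np.load("w1.npy",allow_pickle=True).item(),[286,515,122,349,396,251,393,161,402,320],1),
   (np.load("w2.npy",allow_pickle=True).item(),[245,521,186,nan,380.5,352,381,234,382,425],1),
   (optics.get_calibration("scene"),[476,537,nan,nan,503,361,493,381,515,349],.7),
   (optics.get_calibration("side"),[nan,nan,nan,nan,466,382,449,401,485,375],.7)]
def res(p,full=False):
    Rl=R.from_euler("z",p[3])*R.from_euler("y",-p[4])*R.from_euler("z",p[5]); E=[]
    for c,o,w in V:
        C=proj(c,Rl.apply(circ)+p[:3]); K=proj(c,Rl.apply([[0,0,38],[-37,0,23],[37,0,23]])+p[:3])
        E.append(np.nan_to_num(np.r_[C[:,0].min(),C[:,0].max(),C[:,1].min(),C[:,1].max(),K.ravel()]-np.array(o)*.64)*w)
    return np.array(E) if full else np.r_[np.ravel(E),(p[4]-np.radians(35))*200,p[5]*15]
s=least_squares(res,[630,-222,42,0,.61,0],loss="soft_l1"); p=s.x
print(p[:3],np.degrees(p[3:]));print(res(p,True))
np.save("lid.npy",np.r_[p[:4]])
E
python3 fit2.py
```

```text
[ 622.3979 -221.5765   45.3168] [ 4.4712 35.0684 -0.5121]
[[ 0.226  -0.7817 -0.3433 -1.6901  0.0243  0.8932 -0.0093  0.336   0.0281
   1.9299]
 [ 0.4073 -0.461  -2.1784  0.     -0.2154 -0.5792  0.239   1.6657 -0.0744
   0.0812]
 [-0.2308 -0.904   0.      0.     -0.7566  0.6395 -0.0549  0.4905 -0.9312
  -0.8891]
 [ 0.      0.      0.      0.     -1.8532 -0.3318  0.0917  0.2603 -0.8593
  -1.0991]]
```

Call:
{"fn": "apply_moves", "kwargs": {
  "targets": [
    [0,0,-10,0,0,0.185,0],
    [0,0,0,0,0,0.185,0],
    [0,0,0,0,0,0.185,0],
    [0,0,0,0,0,0.185,0],
    [0,0,0,0,0,0.185,0],
    [0,0,0,0,0,0.185,0],
    [0,0,0,0,0,0.185,0],
    [0,0,0,0,0,0.185,0],
    [0,0,0,0,0,0.185,0],
    [0,0,0,0,0,0.185,0],
    [0,0,0,0,0,0.185,0],
    [0,0,0,0,0,0.185,0],
    [0,0,0,0,0,0.185,0],
    [0,0,0,0,0,0.185,0],
    [0,0,0,0,0,0.185,0],
    [0,0,0,0,0,0.185,0],
    [0,0,0,0,0,0.185,0],
    [0,0,0,0,0,0,0]
  ]
}}

```text
time: 5.82
tool_pos: [580.9, -219.2, 110.5]
tcp_rot: [180.0, -34.6, 4.1]
ft_force: [-1.0, -0.3, 0.1]
finger_gap: 85.8
grip_force: 0.0
```

```bash
cat > g.py <<'E'
from h import *
L=np.load("lid.npy"); y=np.degrees(L[3]); G=tilt(35,y)*R.from_euler("z",180,degrees=True)
n=-G.as_matrix()[:,2]
for h in (60,9): goto(L[:3]+h*n,G)
print(sensors.sense()["joint_pos"])
E
python3 g.py
```

```text
pos [ 580.907  -219.1568  110.5292] shift [-3.5096  5.5924 17.0892] turn [ 0.0044  0.0077 -0.0059] rows 1 each [-3.5096  5.5924 17.0892] [ 0.0044  0.0077 -0.0059]
pos [ 580.907  -219.1568  110.5292] shift [-3.1151  5.3652 68.0872] turn [ 0.0044  0.0077 -0.0059] rows 2 each [-1.5575  2.6826 34.0436] [ 0.0022  0.0039 -0.0029]
[-38.6244  -7.2696 120.3087  32.8747  45.0715  28.253 ]
```

Call:
{"fn": "apply_moves", "kwargs": {
  "targets": [
    [-3.2,5.4,17,0.004,0.008,-0.006,0],
    [0,0,17,0,0,0,0],
    [0,0,17,0,0,0,0],
    [0,0,10,0,0,0,0],
    [0,0,5,0,0,0,0],
    [0,0,0,0,0,0,0],
    [0,0,0,0,0,0,0]
  ]
}}

```text
time: 6.7
tool_pos: [615.5, -221.3, 53.1]
tcp_rot: [-179.9, -34.9, 4.4]
ft_force: [1.0, -0.4, 0.6]
finger_gap: 85.5
grip_force: 0.0
```

```bash
python3 g.py
python3 - <<'E'
from h import *
im=optics.snapshot("wrist"); cv2.imwrite("pics/w3.png",cv2.resize(im[:,:,::-1],(800,600),interpolation=cv2.INTER_CUBIC))
E
```

```text
pos [ 615.5214 -221.3334   53.0692] shift [  1.0977   0.7369 -49.7302] turn [-0.0008  0.0011 -0.0016] rows 1 each [  1.0977   0.7369 -49.7302] [-0.0008  0.0011 -0.0016]
pos [ 615.5214 -221.3334   53.0692] shift [1.1563 0.7776 1.2698] turn [-0.0008  0.0011 -0.0016] rows 1 each [1.1563 0.7776 1.2698] [-0.0008  0.0011 -0.0016]
[-36.5225   3.666  116.8804  37.7093  37.9604  23.2477]
```

View pics/w3.png

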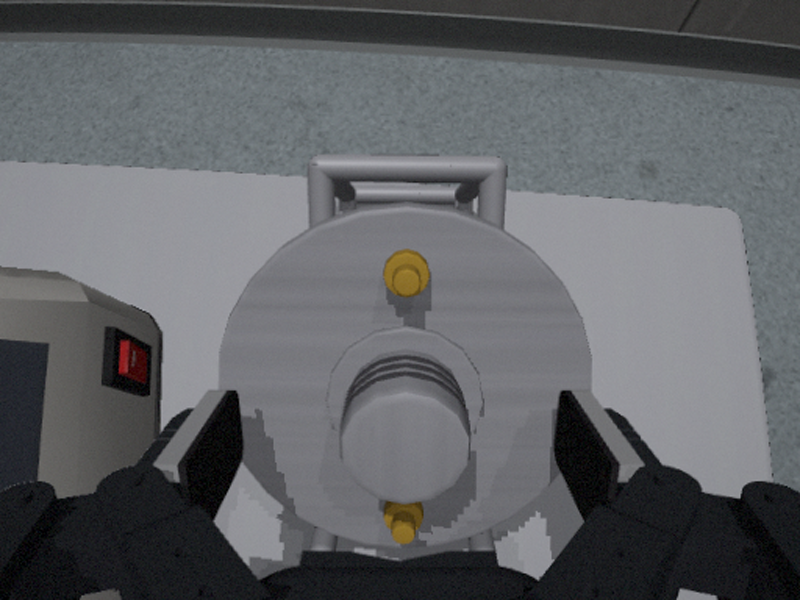

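The fingers straddle the boss: its top is at (406,440) and the pads are at x 240 and 557. The offset is small, so I'll close.

Call:
{"fn": "apply_moves", "kwargs": {
  "targets": [
    [1.1,0.9,1,0,0,0,0],
    [0,0,0,0,0,0,0.3],
    [0,0,0,0,0,0,0.5],
    [0,0,0,0,0,0,1],
    [0,0,0,0,0,0,1],
    [0,0,0,0,0,0,1],
    [0,0,0,0,0,0,1]
  ],
  "force": 60
}}

```text
time: 7.62
tool_pos: [619.5, -225.2, 59.6]
tcp_rot: [179.8, -35.3, 4.5]
ft_force: [-49.5, 5.2, 58.1]
finger_gap: 30.9
grip_force: 111.3
```

Call:
{"fn": "apply_moves", "kwargs": {
  "targets": [
    [0,0,-2,0,0,0,0.4],
    [0,0,-2,0,0,0,0.4],
    [0,0,-1.5,0,0,0,0.4],
    [0,0,0,0,0,0,0.4],
    [0,0,0,0,0,0,0.4]
  ],
  "force": 40
}}

```text
time: 8.25
tool_pos: [613.6, -221.9, 56.3]
tcp_rot: [-179.8, -34.9, 4.3]
ft_force: [-0.2, 0.3, -0.5]
finger_gap: 51.0
grip_force: 0.0
```

```bash
python3 g.py
python3 - <<'E'
from h import *
im=optics.snapshot("wrist"); cv2.imwrite("pics/w4.png",cv2.resize(im[:,:,::-1],(800,600),interpolation=cv2.INTER_CUBIC))
E
```

```text
pos [ 613.6392 -221.8976   56.312 ] shift [  0.765    0.2837 -45.9728] turn [-0.0017  0.0022 -0.0025] rows 1 each [  0.765    0.2837 -45.9728] [-0.0017  0.0022 -0.0025]
pos [ 613.6392 -221.8976   56.312 ] shift [0.8789 0.3689 5.027 ] turn [-0.0017  0.0022 -0.0025] rows 1 each [0.8789 0.3689 5.027 ] [-0.0017  0.0022 -0.0025]
[-36.7187   3.148  116.9789  37.3958  38.4669  23.539 ]
```

View pics/w4.png

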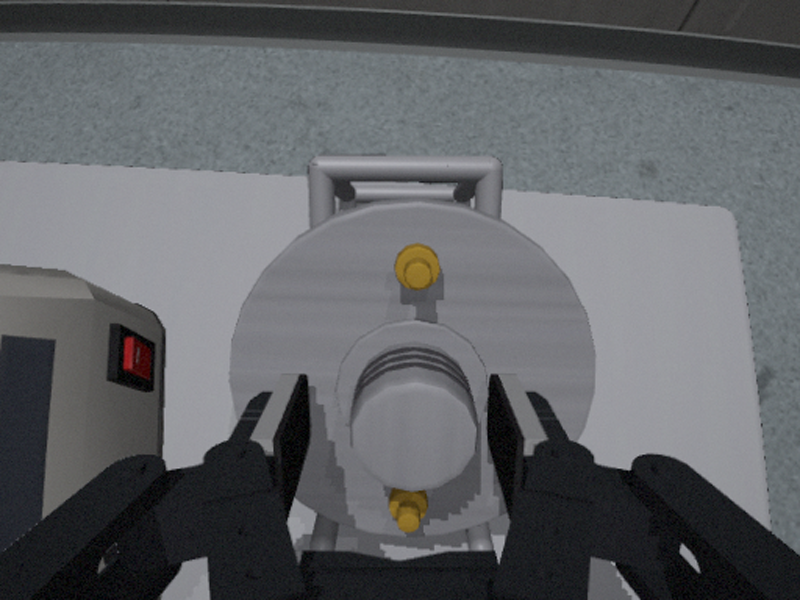

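The boss is now at (414,435) with the pads centred at x≈398, so the lid sits about 4 mm to tool +y. I'll re-centre and close.

Call:
{"fn": "apply_moves", "kwargs": {
  "targets": [
    [0.5,2,0,0,0,0,0.4],
    [0,2,0,0,0,0,0.4],
    [0,0,0,0,0,0,0.5],
    [0,0,0,0,0,0,0.6],
    [0,0,0,0,0,0,0.7],
    [0,0,0,0,0,0,0.8],
    [0,0,0,0,0,0,0.8]
  ],
  "force": 40
}}

```text
time: 9.18
tool_pos: [614.4, -226.1, 57.2]
tcp_rot: [-179.8, -34.9, 4.3]
ft_force: [-5.3, 1.5, 4.5]
finger_gap: 30.8
grip_force: 39.1
```

Call:
{"fn": "apply_moves", "kwargs": {
  "targets": [
    [0,0,-5,0,0,0,0.8],
    [0,0,-10,0,0,0,0.8],
    [0,0,-15,0,0,0,0.8],
    [0,0,-20,0,0,0,0.8],
    [0,0,-20,0,0,0,0.8],
    [0,0,-20,0,0,0,0.8],
    [0,0,0,0,0,0,0.8],
    [0,0,0,0,0,0,0.8]
  ],
  "force": 60
}}

```text
time: 10.18
tool_pos: [562.8, -230.1, 130.1]
tcp_rot: [-179.8, -34.9, 4.3]
ft_force: [-0.3, -0.1, -3.3]
finger_gap: 29.9
grip_force: 60.0
```

Run:
```python
from h import *
Z=R.from_euler("z",180,degrees=True)
goto((540,-222,250),tilt(0)*Z); print(sensors.sense()["joint_pos"])
im=optics.snapshot("wrist"); cv2.imwrite("pics/w5.png",im[:,:,::-1])
```

```text
pos [ 562.7816 -230.0546  130.0636] shift [  50.3971  -10.0976 -111.0261] turn [-0.0259 -0.6079  0.0735] rows 4 each [ 12.5993  -2.5244 -27.7565] [-0.0065 -0.152   0.0184]
[-41.6137 -10.5285 121.0364  33.2243  48.8674  26.3798]
```

View pics/w5.png

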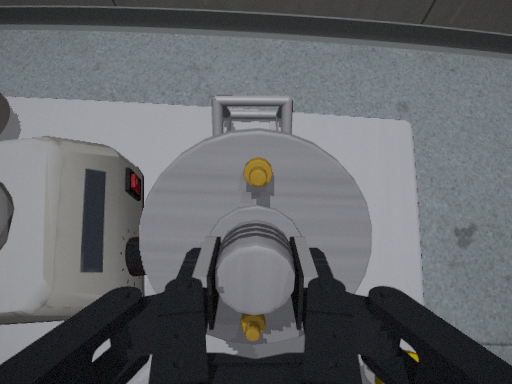

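The lid is held and clear of the rest. In the 512 px picture the plate spans x 139–372 with its top at y≈130, the boss top is at (255,277) and the taps are at (258,177) and (252,334).

```bash
cat > fit3.py <<'E'
from h import *
from scipy.optimize import least_squares
c=optics.get_calibration("wrist"); p0,Rt=tool()
T=np.eye(4);T[:3,:3]=Rt.as_matrix();T[:3,3]=p0; c["pose"]=np.linalg.inv(T)@c["pose"]
np.save("camtool.npy",c["pose"])
t=np.linspace(0,2*np.pi,145)
circ=np.concatenate([np.c_[54*np.cos(t),54*np.sin(t),0*t+z] for z in (0,10)])
obs=np.array([139,372,130,255,277,258,177,252,334])
def res(p,full=False):
    Rl=R.from_euler("x",180,degrees=True)*R.from_rotvec([p[3],p[4],0])*R.from_euler("z",p[5])
    C=proj(c,Rl.apply(circ)+p[:3]); K=proj(c,Rl.apply([[0,0,38],[37,0,23],[-37,0,23]])+p[:3])
    e=np.r_[C[:,0].min(),C[:,0].max(),C[:,1].min(),K.ravel()]-obs
    return e if full else np.r_[e,p[3]*100,p[4]*20]
s=least_squares(res,[0,0,13,0,0,0]);p=s.x
print(p[:3],np.degrees(p[3:]),res(p,True)); 
J=s.jac; print(np.sqrt(np.diag(np.linalg.inv(J.T@J))))
E
python3 fit3.py
```

```text
[-0.7078 -0.496  12.7011] [-0.1869  2.6625 -1.9725] [ 0.5505 -1.0672 -0.5943 -0.0389  0.8832  0.2617 -0.6625  0.2514  0.3139]
[0.4142 0.2289 0.6389 0.0073 0.0127 0.0082]
```

Call:
{"fn": "apply_moves", "kwargs": {
  "targets": [
    [0,0,-28,-0.006,-0.152,0.018,0.8],
    [0,0,-28,-0.006,-0.152,0.018,0.8],
    [0,0,-28,-0.006,-0.152,0.018,0.8],
    [0,0,-28,-0.006,-0.152,0.018,0.8],
    [-5,-25,-2,0,0,0,0.8],
    [-10,-50,-2,0,0,0,0.8],
    [-10,-50,-2,0,0,0,0.8],
    [-10,-50,-2,0,0,0,0.8],
    [-10,-50,-2,0,0,0,0.8],
    [-10,-50,-2,0,0,0,0.8],
    [-10,-50,-2,0,0,0,0.8],
    [-10,-50,-2,0,0,0,0.8],
    [-5,-40,0,0,0,0,0.8],
    [0,-10,0,0,0,0,0.8],
    [0,0,0,0,0,0,0.8],
    [0,0,0,0,0,0,0.8]
  ]
}}

```text
time: 12.22
tool_pos: [441.5, 190.7, 249.3]
tcp_rot: [-180.0, -0.0, 0.1]
ft_force: [0.3, 0.6, -3.0]
finger_gap: 30.4
grip_force: 60.6
```

Run:
```python
from h import *
goto((460,193,250),R.from_euler("x",180,degrees=True)); print(sensors.sense()["joint_pos"])
np.save("w6.npy",optics.get_calibration("wrist"),allow_pickle=True)
im=optics.snapshot("wrist"); cv2.imwrite("pics/w6.png",cv2.resize(im[:,:,::-1],(800,600),interpolation=cv2.INTER_CUBIC))
```

```text
pos [441.4941 190.7223 249.2677] shift [18.5086 -2.2557 -0.7303] turn [-0.0005 -0.      0.0012] rows 1 each [18.5086 -2.2557 -0.7303] [-0.0005 -0.      0.0012]
[ 17.2316 -11.7003 102.1004   0.0276  89.5888 107.1621]
```

View pics/w6.png

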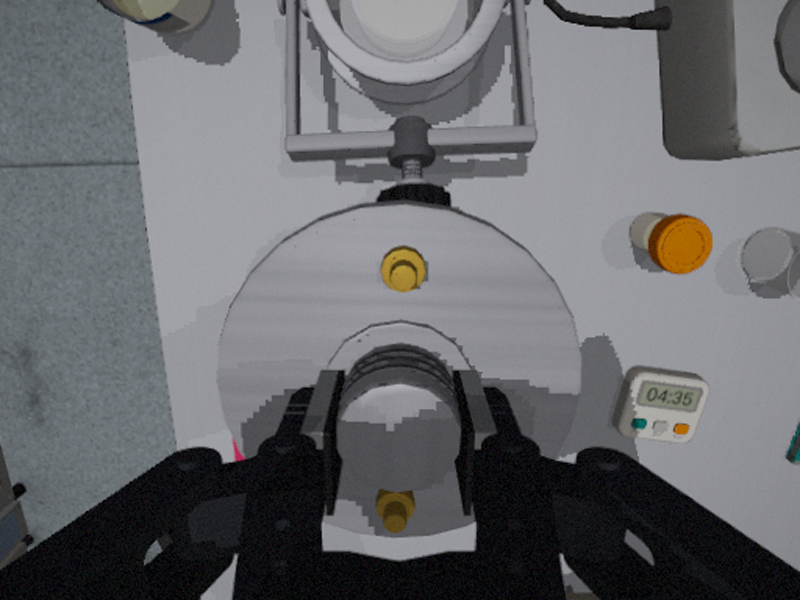

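This shows the jar rim cut off at the top (centre about (403,0)), the bail crossbar at y≈140 and the knob at (415,195). I'll move 65 mm ahead to see the whole rim.

Call:
{"fn": "apply_moves", "kwargs": {
  "targets": [
    [20,0,0,0,0,0,0.8],
    [30,0,0,0,0,0,0.8],
    [15,0,0,0,0,0,0.8],
    [0,0,0,0,0,0,0.8],
    [0,0,0,0,0,0,0.8]
  ]
}}

```text
time: 12.9
tool_pos: [506.0, 191.1, 249.6]
tcp_rot: [-179.9, -0.0, 0.1]
ft_force: [-0.2, -0.0, -2.6]
finger_gap: 30.2
grip_force: 60.6
```

Run:
```python
from h import *
np.save("w7.npy",optics.get_calibration("wrist"),allow_pickle=True)
im=optics.snapshot("wrist"); cv2.imwrite("pics/w7.png",cv2.resize(im[:,:,::-1],(800,600),interpolation=cv2.INTER_CUBIC))
```

```text
(no output)
```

View pics/w7.png

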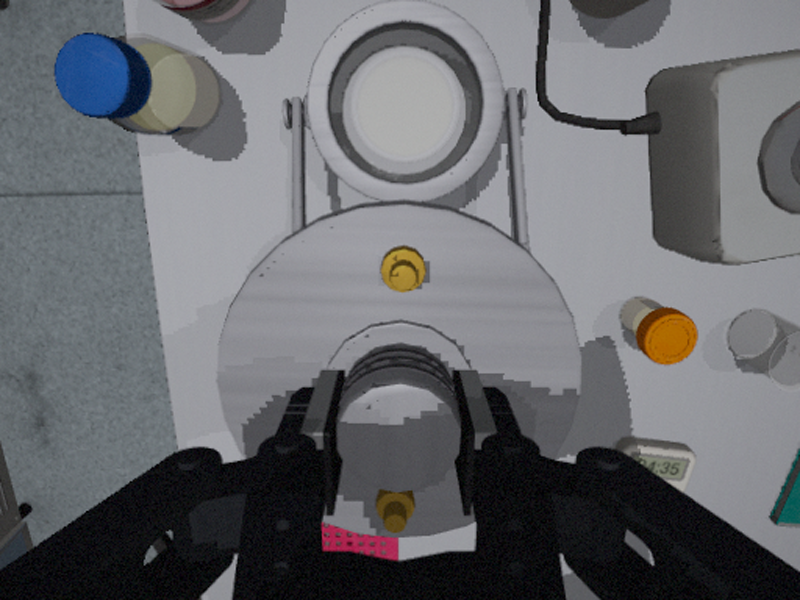

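The whole rim is visible: the outer circle spans x 307–502 and y 0–198, the bore x 329–482 and y 22–183, and the bail pivots are at (290,113) and (520,104).

```bash
cat > jar.py <<'E'
from h import *
from scipy.optimize import least_squares
c=np.load("w7.npy",allow_pickle=True).item()
t=np.linspace(0,2*np.pi,145); ci=np.c_[np.cos(t),np.sin(t),0*t]
obs=np.array([307,502,0,198,328.5,482,22,183])*.64
def bb(r,p):
    C=proj(c,ci*r+p); return np.r_[C[:,0].min(),C[:,0].max(),C[:,1].min(),C[:,1].max()]
res=lambda p:np.r_[bb(54,p),bb(42,p)]-obs
s=least_squares(res,[600,193,85]);print(s.x,s.fun)
s2=least_squares(lambda q:res([*q,85]),[600,193]);print(s2.x,s2.fun)
for uv in((290,113),(520,104)): print(onz(c,np.array(uv)*.64,50))
k=[onz(np.load("w6.npy",allow_pickle=True).item(),np.array(uv)*.64,88) for uv in((286,145),(537,138))];print(k,np.degrees(np.arctan2(*(k[0]-k[1])[:2])))
E
python3 jar.py
```

```text
[595.1349 188.1845  76.4605] [ 0.4003  0.0729 -0.8415  2.1635  0.4524 -0.9252  0.4017 -1.6773]
[594.4418 188.2761] [-1.3144  1.7898 -2.4809  4.0817 -0.8832  0.4136 -0.7924 -0.0989]
[591.4919 257.3764  50.    ]
[596.9582 118.4668  50.    ]
[array([508.7266, 252.5252,  88.    ]), array([512.7536, 115.9046,  88.    ])] -1.6883729335982958
```

Run:
```python
from h import *
for n in("scene","side"):
    c=optics.get_calibration(n)
    t=np.linspace(0,6.3,80); 
    for P in ((594.4,188.3,85),(600,193,85)):
        C=proj(c,np.c_[54*np.cos(t),54*np.sin(t),0*t]+P)/.64; print(n,P,C.min(0),C.max(0))
Z=R.from_euler("z",2,degrees=True)*R.from_euler("x",180,degrees=True)
# lid centre in tool (-.7,-.5,12.7), want lid at jar axis, h above rim
for h in (60,):
    goto(np.array([594.4,188.3,85+h])-Z.apply([-.7,-.5,12.7]),Z)
```

```text
scene (594.4, 188.3, 85) [315.0081 251.67  ] [365.8741 282.0843]
scene (600, 193, 85) [315.5098 249.7493] [366.1536 279.901 ]
side (594.4, 188.3, 85) [358.6065 285.3764] [409.4645 302.9242]
side (600, 193, 85) [360.5592 284.4497] [411.2267 301.8699]
pos [505.8754 191.3433 249.7266] shift [89.2061  3.7456 92.052 ] turn [-0.001  -0.0003 -0.0334] rows 2 each [44.6031  1.8728 46.026 ] [-0.0005 -0.0002 -0.0167]
```

Call:
{"fn": "apply_moves", "kwargs": {
  "targets": [
    [30,1.9,10,0,0,-0.017,0.8],
    [40,1.8,20,0,0,-0.017,0.8],
    [19.2,0,30,0,0,0,0.8],
    [0,0,25,0,0,0,0.8],
    [0,0,7,0,0,0,0.8],
    [0,0,0,0,0,0,0.8],
    [0,0,0,0,0,0,0.8]
  ]
}}

```text
time: 13.82
tool_pos: [596.3, 190.0, 159.8]
tcp_rot: [-179.9, -0.2, 2.1]
ft_force: [-0.6, 0.4, -2.9]
finger_gap: 30.4
grip_force: 60.6
```

```bash
cat > place.py <<'E'
from h import *
Z=R.from_euler("z",2,degrees=True)*R.from_euler("x",180,degrees=True)
for h in (12,0): goto(np.array([594.4,188.3,85+h])-Z.apply([-.7,-.5,12.7]),Z)
im=optics.snapshot("wrist"); cv2.imwrite("pics/place.png",im[:,:,::-1])
print(sensors.sense()["joint_pos"])
E
python3 place.py
```

```text
pos [596.2715 190.0166 159.7951] shift [-1.4052  2.2279 50.0871] turn [-0.0016 -0.0034  0.0014] rows 1 each [-1.4052  2.2279 50.0871] [-0.0016 -0.0034  0.0014]
pos [596.2715 190.0166 159.7951] shift [-1.4464  2.247  62.0871] turn [-0.0016 -0.0034  0.0014] rows 2 each [-0.7232  1.1235 31.0435] [-0.0008 -0.0017  0.0007]
[ 12.9478  13.5966  85.9164   0.0556  80.2633 100.864 ]
```

Call:
{"fn": "apply_moves", "kwargs": {
  "targets": [
    [-1.4,2.2,15,0,0,0,0.8],
    [0,0,20,0,0,0,0.8],
    [0,0,13,0,0,0,0.8],
    [0,0,0,0,0,0,0.8],
    [0,0,0,0,0,0,0.8]
  ]
}}

```text
time: 14.5
tool_pos: [594.5, 187.6, 109.9]
tcp_rot: [-179.9, -0.0, 2.1]
ft_force: [-0.6, 0.7, -2.2]
finger_gap: 30.5
grip_force: 60.6
```

```bash
python3 place.py; python3 -c "
from h import *
for _ in range(4): print(tool()[0]); optics.snapshot('side')"
```

```text
pos [594.4958 187.583  109.9281] shift [ 0.6293 -0.219   0.2289] turn [-0.0011 -0.0009  0.0011] rows 1 each [ 0.6293 -0.219   0.2289] [-0.0011 -0.0009  0.0011]
pos [594.4958 187.583  109.9281] shift [ 0.6189 -0.2055 12.2289] turn [-0.0011 -0.0009  0.0011] rows 1 each [ 0.6189 -0.2055 12.2289] [-0.0011 -0.0009  0.0011]
[ 12.7672  15.7871  88.687    0.0534  75.4069 100.6866]
[594.8597 187.6261 110.5159]
[594.9578 187.6842 110.7238]
[594.97   187.6719 110.7752]
[594.9152 187.6463 110.7413]
```

Call:
{"fn": "apply_moves", "kwargs": {
  "targets": [
    [0.2,0,2,0,0,0,0.8],
    [0,0,2,0,0,0,0.8],
    [0,0,2,0,0,0,0.8],
    [0,0,1,0,0,0,0.8],
    [0,0,0,0,0,0,0.8],
    [0,0,0,0,0,0,0.8]
  ]
}}

```text
time: 15.5
tool_pos: [594.5, 187.5, 102.9]
tcp_rot: [-179.9, -0.0, 2.1]
ft_force: [0.1, 0.3, -4.4]
finger_gap: 30.4
grip_force: 60.6
```

Call:
{"fn": "apply_moves", "kwargs": {
  "targets": [
    [0,0,1.5,0,0,0,0.8],
    [0,0,1.5,0,0,0,0.8],
    [0,0,1,0,0,0,0.8],
    [0,0,0,0,0,0,0.8]
  ]
}}

```text
time: 16.0
tool_pos: [594.4, 187.5, 98.6]
tcp_rot: [-179.9, -0.0, 2.1]
ft_force: [0.5, -1.3, -2.9]
finger_gap: 30.4
grip_force: 60.6
```

Call:
{"fn": "apply_moves", "kwargs": {
  "targets": [
    [0,0,0.7,0,0,0,0.8],
    [0,0,0.7,0,0,0,0.8],
    [0,0,0.7,0,0,0,0.8],
    [0,0,0,0,0,0,0.8]
  ]
}}

```text
time: 16.5
tool_pos: [594.5, 187.5, 96.6]
tcp_rot: [-179.9, -0.0, 2.1]
ft_force: [0.4, -0.0, -2.7]
finger_gap: 30.4
grip_force: 60.6
```

Call:
{"fn": "apply_moves", "kwargs": {
  "targets": [
    [0,0,0.7,0,0,0,0.8],
    [0,0,0.7,0,0,0,0.8],
    [0,0,0.7,0,0,0,0.8],
    [0,0,0,0,0,0,0.8]
  ]
}}

```text
time: 17.0
tool_pos: [594.7, 187.5, 95.2]
tcp_rot: [-179.9, -0.1, 2.1]
ft_force: [-1.9, 0.2, 2.2]
finger_gap: 30.4
grip_force: 61.1
```

Call:
{"fn": "apply_moves", "kwargs": {
  "targets": [
    [0,0,0.7,0,0,0,0.8],
    [0,0,0,0,0,0,0.8],
    [0,0,0,0,0,0,0.6],
    [0,0,0,0,0,0,0.5],
    [0,0,0,0,0,0,0.3],
    [0,0,0,0,0,0,0.3]
  ]
}}

```text
time: 17.75
tool_pos: [594.5, 187.6, 93.9]
tcp_rot: [-179.9, -0.0, 2.1]
ft_force: [-0.1, 0.0, -0.6]
finger_gap: 59.8
grip_force: 0.0
```

Run:
```python
from h import *
print(tool()[0])
np.save("w8.npy",optics.get_calibration("wrist"),allow_pickle=True)
im=optics.snapshot("wrist"); sc=optics.snapshot("scene"); sd=optics.snapshot("side")
big=lambda a,w,h: cv2.resize(a[:,:,::-1],(w,h),interpolation=cv2.INTER_CUBIC)
a=big(im,512,384); b=big(sc[140:230,160:280],288,216); d=big(sd[150:240,180:300],288,216)
o=np.zeros((600,800,3),np.uint8);o[:384,:512]=a;o[:216,512:]=b;o[216:432,512:]=d;cv2.imwrite("pics/chk.png",o)
```

```text
[594.5368 187.5737  93.8611]
```

View pics/chk.png

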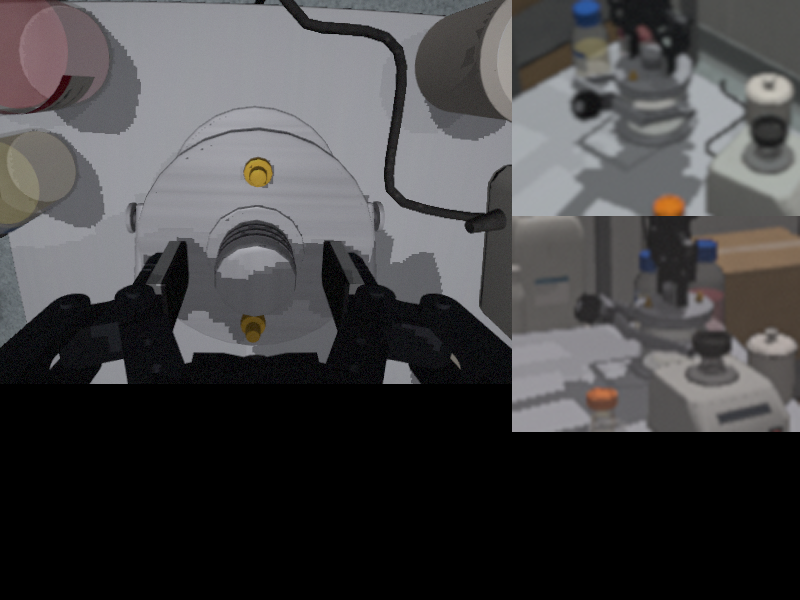

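The lid sits level on the rim and is released: the plate spans x 136–375, the boss top is at (256,281), and the pads stand clear of it. I'll back off upward and fit the bail angle from the earlier pictures.

Run:
```python
from h import *
cs={n:optics.get_calibration(n) for n in("scene","side")}; cs["w6"]=np.load("w6.npy",allow_pickle=True).item()
J=R.from_euler("z",2,degrees=True); H=np.array([594.4,188.1,50])
for th in (.9,1.0,1.1,1.15,1.2):
    u=J.apply([-np.sin(th),0,np.cos(th)])
    print(th,"knobmid",H+133*u,*[np.round(proj(cs[n],H+133*u)[0]/.64,1) for n in("scene","side")],"w6 inner end",proj(cs["w6"],[H+120*u,H+97*u])/.64)
```

```text
0.9 knobmid [490.281  184.4641 132.6741] [302.3 270.9] [336.3 277.7] w6 inner end [[411.8056 163.5314]
 [410.1323 125.352 ]]
1.0 knobmid [482.5525 184.1942 121.8602] [299.9 277.1] [332.8 283.1] w6 inner end [[411.7138 176.7481]
 [410.1168 136.9641]]
1.1 knobmid [475.9416 183.9633 110.3283] [298.  283.2] [329.8 288.7] w6 inner end [[411.5468 186.8672]
 [410.038  146.2698]]
1.15 knobmid [473.0763 183.8633 104.3288] [297.2 286.2] [328.5 291.6] w6 inner end [[411.4387 190.8365]
 [409.9771 150.0871]]
1.2 knobmid [470.5143 183.7738  98.1936] [296.5 289.2] [327.4 294.5] w6 inner end [[411.316  194.1195]
 [409.9031 153.3664]]
```

Call:
{"fn": "apply_moves", "kwargs": {
  "targets": [
    [0,0,0,0,0,0,0.1],
    [0,0,-10,0,0,0,0],
    [0,0,-20,0,0,0,0],
    [0,0,-40,0,0,0,0],
    [0,0,-40,0,0,0,0],
    [0,0,-20,0,0,0,0],
    [0,0,0,0,0,0,0]
  ]
}}

```text
time: 18.77
tool_pos: [595.7, 187.7, 226.6]
tcp_rot: [-179.9, -0.3, 2.1]
ft_force: [0.7, 0.5, -0.8]
finger_gap: 85.5
grip_force: 0.0
```

```bash
cat > bail.py <<'E'
from h import *
J=2.; H=np.array([594.4,188.1,50]); RAD=138
Zf=R.from_euler("z",180,degrees=True)
def pose(th,T,back=0):
    G=tilt(T,J)*Zf; u=R.from_euler("z",J,degrees=True).apply([-np.sin(th),0,np.cos(th)])
    return H+RAD*u+(19-back)*G.as_matrix()[:,2],G
E
python3 - <<'E'
from bail import *
P,G=pose(1.17,40,100); print(P); p,Rt=tool()
goto(P,G); print((Rt.inv()*G).as_rotvec())
E
```

```text
[415.3797 181.8485 165.8905]
pos [595.6668 187.6888 226.6026] shift [-180.6922   -0.5558   59.7786] turn [-0.0022  0.693   0.0005] rows 5 each [-36.1384  -0.1112  11.9557] [-0.0004  0.1386  0.0001]
[-0.0022  0.693   0.0005]
```

Call:
{"fn": "apply_moves", "kwargs": {
  "targets": [
    [-36,0,0,0,0,0,0],
    [-36,0,0,0,0,0,0],
    [-36,0,5,0,0,0,0],
    [-36,0,10,0,0,0,0],
    [-36,0,10,0,0,0,0],
    [0,0,0,0,0.1386,0,0],
    [0,0,0,0,0.1386,0,0],
    [0,0,0,0,0.1386,0,0],
    [0,0,0,0,0.1386,0,0],
    [0,0,0,0,0.1386,0,0],
    [0,0,0,0,0,0,0],
    [0,0,0,0,0,0,0]
  ]
}}

```text
time: 20.27
tool_pos: [424.7, 191.2, 186.5]
tcp_rot: [179.4, -39.4, 2.1]
ft_force: [0.7, 0.8, 0.6]
finger_gap: 85.1
grip_force: 0.0
```

Run:
```python
from bail import *
goto(*pose(1.17,40,100)); print(sensors.sense()["joint_pos"])
c=optics.get_calibration("wrist"); im=optics.snapshot("wrist"); cv2.imwrite("pics/w9.png",im[:,:,::-1])
u=R.from_euler("z",J,degrees=True).apply([-np.sin(1.17),0,np.cos(1.17)])
print(proj(c,[H+146*u,H+120*u,H+97*u]))
# dark blob near the knob
g=im.max(2); 
q=proj(c,[H+135*u])[0].astype(int); 
m=(g<60).astype(np.uint8); m[300:]=0
n,l,st,ce=cv2.connectedComponentsWithStats(m)
for i in range(1,n):
    if st[i,4]>150: print(st[i],ce[i],im[l==i].mean(0))
```

```text
pos [424.7362 191.2106 186.5369] shift [-20.5951   8.899    9.9053] turn [0.0094 0.0109 0.0019] rows 1 each [-20.5951   8.899    9.9053] [0.0094 0.0109 0.0019]
[ 32.9891 -51.0527 143.1273 -23.9616  55.486  129.011 ]
[[267.243  226.9432]
 [266.1204 200.5206]
 [265.2444 180.0475]]
[   0    0  127  148 4919] [33.0604 45.9089] [42.3019 40.2216 38.1258]
[113   0  38  10 261] [131.2414   3.4061] [ 8.2567 25.1034 52.2797]
[ 159    0  198   58 2848] [261.1324  36.8241] [46.0344 47.1728 47.8336]
[ 454    0   58   42 1246] [488.3491  17.9422] [55.565  54.9053 54.0161]
[ 411   37  101   22 1477] [464.3128  47.6242] [43.633  44.9573 45.5985]
[ 71  48  48  36 677] [99.8213 70.8139] [ 9.0901 26.1994 54.0355]
[315  64 104  84 925] [365.2562 122.4595] [35.1243 34.293  34.8119]
[247  71  37  26 553] [264.4593  85.3345] [44.481  44.3617 47.1465]
[ 84  96  44  29 157] [105.7707 116.2994] [24.4395 35.4904 52.6752]
[215 116 101  26 262] [263.4618 133.9084] [53.2939 53.4237 56.1718]
[217 127  94  34 505] [264.7129 148.5109] [52.7327 52.9267 55.5703]
[  0 150  36  37 589] [ 15.7301 170.562 ] [35.5331 35.6825 36.7216]
[ 241  170   55   71 2633] [267.2697 207.2245] [18.7995 18.556  20.2533]
[ 114  250   41   50 1249] [139.0945 280.4347] [12.221  12.4588 13.0873]
[ 355  250   41   50 1245] [370.3044 280.4835] [13.7108 13.4659 14.2434]
[ 80 262  43  38 349] [102.8682 282.4556] [31.2665 32.3009 36.3152]
[388 262  42  38 348] [406.6063 282.4713] [30.6379 31.7931 36.0172]
```

Call:
{"fn": "apply_moves", "kwargs": {
  "targets": [
    [12,4,10,0,-0.09,0,0],
    [4,4,10,0,-0.09,0,0],
    [0,0,0,0,0,0,0]
  ]
}}

```text
time: 20.7
tool_pos: [450.7, 182.4, 180.5]
tcp_rot: [179.5, -29.0, 1.7]
ft_force: [0.7, -0.4, 0.3]
finger_gap: 85.7
grip_force: 0.0
```

Run:
```python
from bail import *
print(sensors.sense()["joint_pos"])
for b in (60,0): goto(*pose(1.17,30,b))
```

```text
[ 24.3994 -36.8404 132.308  -13.2843  58.2856 117.165 ]
pos [450.7408 182.3797 180.5219] shift [-23.3054  -0.998   34.1472] turn [ 0.0114  0.0168 -0.0039] rows 1 each [-23.3054  -0.998   34.1472] [ 0.0114  0.0168 -0.0039]
pos [450.7408 182.3797 180.5219] shift [-22.3011  -1.6846  94.1349] turn [ 0.0114  0.0168 -0.0039] rows 2 each [-11.1506  -0.8423  47.0674] [ 0.0057  0.0084 -0.002 ]
```

Call:
{"fn": "apply_moves", "kwargs": {
  "targets": [
    [-12,-0.5,15,0.011,0.017,-0.004,0],
    [-11,-0.5,15,0,0,0,0],
    [0,0,20,0,0,0,0],
    [0,0,15,0,0,0,0],
    [0,0,0,0,0,0,0]
  ]
}}

```text
time: 21.32
tool_pos: [461.2, 184.7, 112.1]
tcp_rot: [179.9, -30.1, 2.2]
ft_force: [0.1, -0.3, 0.8]
finger_gap: 84.9
grip_force: 0.0
```

Run:
```python
from bail import *
print(sensors.sense()["joint_pos"])
goto(*pose(1.17,30,0))
c=optics.get_calibration("wrist"); im=optics.snapshot("wrist"); cv2.imwrite("pics/w10.png",im[:,:,::-1])
for th in (1.1,1.17,1.2):
    u=R.from_euler("z",J,degrees=True).apply([-np.sin(th),0,np.cos(th)]); w=np.cross(u,R.from_euler("z",J,degrees=True).apply([0,1,0]))
    t=np.linspace(0,6.3,60)
    yv=R.from_euler("z",J,degrees=True).apply([0,1,0])
    K=np.concatenate([H+s*u+20*(np.cos(t)[:,None]*yv+np.sin(t)[:,None]*w) for s in (120,146)]); C=proj(c,K); print(th,C.min(0),C.max(0))
m=(im.max(2)<45).astype(np.uint8); m[300:]=0
n,l,st,ce=cv2.connectedComponentsWithStats(m)
for i in range(1,n):
    if st[i,4]>400: print(st[i],ce[i],im[l==i].mean(0))
```

```text
[ 23.6797 -31.097  136.5047 -14.5558  47.2207 118.8116]
pos [461.1712 184.6729 112.0683] shift [ 1.2147  1.2498 29.2277] turn [-0.0007 -0.0014  0.003 ] rows 1 each [ 1.2147  1.2498 29.2277] [-0.0007 -0.0014  0.003 ]
1.1 [214.0776 169.935 ] [303.8818 264.5606]
1.17 [216.0643 184.1502] [301.3803 270.9374]
1.2 [216.8885 189.6765] [300.347  273.0667]
[ 338    0  131  114 1349] [391.1149  77.344 ] [30.9703 30.0875 30.8325]
[232  12  55  29 476] [260.0441  28.5693] [32.2689 31.9454 34.313 ]
[ 219  168   83   97 5227] [259.9202 222.4152] [18.0033 17.8471 19.7245]
[ 114  250   41   50 1232] [139.1356 280.4976] [12.4692 12.7549 13.3506]
[ 355  250   41   50 1226] [370.3254 280.6419] [13.4878 13.5326 14.4209]
```

Run:
```python
from bail import *
goto(*pose(1.11,30,0))
```

```text
pos [461.7042 185.0084 113.2508] shift [ 6.877   1.5942 25.2099] turn [-0.0013 -0.0028  0.0029] rows 1 each [ 6.877   1.5942 25.2099] [-0.0013 -0.0028  0.0029]
```

Call:
{"fn": "apply_moves", "kwargs": {
  "targets": [
    [6.5,1.8,5,0,0,0,0],
    [0,0,10,0,0,0,0],
    [0,0,10,0,0,0,0],
    [0,0,0,0,0,0,0.2],
    [0,0,0,0,0,0,0.4],
    [0,0,0,0,0,0,0.7],
    [0,0,0,0,0,0,0.7],
    [0,0,0,0,0,0,0.7]
  ],
  "force": 50
}}

```text
time: 22.38
tool_pos: [480.4, 183.3, 95.5]
tcp_rot: [179.9, -30.1, 2.2]
ft_force: [-6.8, -8.0, 3.9]
finger_gap: 38.3
grip_force: 49.4
```

Run:
```python
from bail import *
p,Rt=tool(); g=p-19*Rt.as_matrix()[:,2]; v=R.from_euler("z",-J,degrees=True).apply(g-H)
print(sensors.sense()["joint_pos"],"gp rel hinge",v,"r",np.hypot(v[0],v[2]),"th",np.arctan2(-v[0],v[2]))
```

```text
[ 22.2487 -25.7619 134.8842 -14.6949  43.2589 118.3262] gp rel hinge [-123.6233   -0.788    61.9552] r 138.27927835856596 th 1.10622012668019
```

Run:
```python
from bail import *
n=14; th=np.linspace(1.106,0.0,n+1); T=30.1*th/1.106
P=[pose(a,b) for a,b in zip(th,T)]
for (p,G),(q,K) in zip(P,P[1:]): print(np.round(G.inv().apply(q-p),1).tolist(),np.round((G.inv()*K).as_rotvec(),4).tolist())
```

```text
[8.6, -0.0, -5.6] [0.0, -0.0375, -0.0]
[8.9, 0.0, -5.2] [0.0, -0.0375, -0.0]
[9.1, -0.0, -4.8] [0.0, -0.0375, 0.0]
[9.3, 0.0, -4.4] [0.0, -0.0375, -0.0]
[9.4, 0.0, -4.0] [0.0, -0.0375, 0.0]
[9.6, -0.0, -3.6] [0.0, -0.0375, 0.0]
[9.7, 0.0, -3.2] [0.0, -0.0375, 0.0]
[9.8, -0.0, -2.7] [0.0, -0.0375, -0.0]
[9.9, 0.0, -2.3] [0.0, -0.0375, 0.0]
[10.0, -0.0, -1.8] [0.0, -0.0375, -0.0]
[10.1, -0.0, -1.4] [0.0, -0.0375, 0.0]
[10.1, 0.0, -0.9] [0.0, -0.0375, 0.0]
[10.2, -0.0, -0.5] [0.0, -0.0375, 0.0]
[10.2, 0.0, -0.0] [0.0, -0.0375, 0.0]
```

Call:
{"fn": "apply_moves", "kwargs": {
  "targets": [
    [8.6,0,-5.6,0,-0.0375,0,0.7],
    [8.9,0,-5.2,0,-0.0375,0,0.7],
    [9.1,0,-4.8,0,-0.0375,0,0.7],
    [0,0,0,0,0,0,0.7]
  ]
}}

```text
time: 22.88
tool_pos: [496.4, 183.8, 121.8]
tcp_rot: [179.9, -23.6, 2.2]
ft_force: [-11.5, -7.0, 7.0]
finger_gap: 38.3
grip_force: 51.7
```

```bash
cat > chk.py <<'E'
from bail import *
p,Rt=tool(); g=p-19*Rt.as_matrix()[:,2]; v=R.from_euler("z",-J,degrees=True).apply(g-H)
s=sensors.sense(); print(s["joint_pos"],"gp rel hinge",v,"r",np.hypot(v[0],v[2]),"th",np.arctan2(-v[0],v[2]),s["ft_force"],s["wrist_torque"])
E
python3 chk.py
```

```text
[ 19.5694 -19.9323 125.6119  -8.8396  52.0913 111.4832] gp rel hinge [-105.7284   -0.8208   89.2414] r 138.35649663941572 th 0.869759636133446 [-11.531   -6.9982   7.0174] [-1.1276  1.6876 -0.4908]
```

Low forces and a steady radius. Continuing the swing.

Call:
{"fn": "apply_moves", "kwargs": {
  "targets": [
    [9.3,0,-4.4,0,-0.0375,0,0.7],
    [9.4,0,-4,0,-0.0375,0,0.7],
    [9.6,0,-3.6,0,-0.0375,0,0.7],
    [9.7,0,-3.2,0,-0.0375,0,0.7],
    [9.8,0,-2.7,0,-0.0375,0,0.7],
    [9.9,0,-2.3,0,-0.0375,0,0.7],
    [10,0,-1.8,0,-0.0375,0,0.7],
    [0,0,0,0,0,0,0.7]
  ]
}}

```text
time: 23.88
tool_pos: [555.0, 186.4, 163.0]
tcp_rot: [179.9, -8.7, 2.2]
ft_force: [-1.1, -5.8, 0.9]
finger_gap: 38.2
grip_force: 53.1
```

```bash
python3 chk.py
```

```text
[ 14.7582  -0.2868 101.0222  -2.0567  70.7873 103.118 ] gp rel hinge [-42.2674  -0.3382 131.7739] r 138.3867799718811 th 0.3103891429078784 [-1.1394 -5.819   0.8548] [-1.0311  0.5323  0.0562]
```

Call:
{"fn": "apply_moves", "kwargs": {
  "targets": [
    [10.1,0,-1.4,0,-0.0375,0,0.7],
    [10.1,0,-0.9,0,-0.0375,0,0.7],
    [10.2,0,-0.5,0,-0.0375,0,0.7],
    [10.2,0,0,0,-0.0375,0,0.7],
    [3,0,0,0,0,0,0.7],
    [0,0,0,0,0,0,0.7],
    [0,0,0,0,0,0,0.7]
  ]
}}

```text
time: 24.75
tool_pos: [598.0, 188.0, 170.3]
tcp_rot: [179.9, -0.3, 2.2]
ft_force: [1.2, -5.0, 0.4]
finger_gap: 36.4
grip_force: 49.2
```

```bash
python3 chk.py
```

```text
[ 12.8317  13.2893  85.1596  -0.1128  81.2958 100.6797] gp rel hinge [  3.4998  -0.2121 139.2793] r 139.32327284637904 th -0.02512273540898216 [ 1.2306 -4.9985  0.3747] [-1.1174  0.1837 -0.0774]
```

Call:
{"fn": "apply_moves", "kwargs": {
  "targets": [
    [0,0,0,0,0,0,0.4],
    [0,0,0,0,0,0,0.1],
    [0,0,-10,0,0,0,0],
    [0,0,-30,0,0,0,0],
    [0,0,-30,0,0,0,0],
    [0,0,-10,0,0,0,0],
    [0,0,0,0,0,0,0],
    [0,0,0,0,0,0,0]
  ]
}}

```text
time: 25.75
tool_pos: [597.0, 188.9, 248.6]
tcp_rot: [-180.0, -0.1, 2.2]
ft_force: [1.0, 0.1, -0.4]
finger_gap: 85.6
grip_force: 0.0
```

```bash
cat > knob.py <<'E'
from bail import *
c=optics.get_calibration("wrist"); im=optics.snapshot("wrist"); cv2.imwrite("pics/w11.png",im[:,:,::-1])
t=np.linspace(0,6.3,60)
Jr=R.from_euler("z",J,degrees=True); yv=Jr.apply([0,1,0])
for th in (0.3,.2,.12,.06,0,-.03):
    u=Jr.apply([-np.sin(th),0,np.cos(th)]); w=np.cross(u,yv)
    K=np.concatenate([H+s*u+20*(np.cos(t)[:,None]*yv+np.sin(t)[:,None]*w) for s in (120,146)]); C=proj(c,K); print(th,C.min(0),C.max(0))
m=(im.max(2)<45).astype(np.uint8); 
n,l,st,ce=cv2.connectedComponentsWithStats(m)
for i in range(1,n):
    if st[i,4]>400: print(st[i],ce[i],im[l==i].mean(0))
print(tool()[0])
E
python3 knob.py
```

```text
0.3 [226.1643 224.8105] [286.9906 293.4698]
0.2 [225.2209 208.6672] [288.2142 280.498 ]
0.12 [224.5548 194.8384] [289.1021 268.027 ]
0.06 [224.1208 184.0655] [289.6981 257.4743]
0 [223.7524 173.0562] [290.2224 245.9385]
-0.03 [223.5953 167.4952] [290.4546 239.8217]
[ 256   26  153  152 1373] [331.665   99.0182] [32.4195 31.7378 32.6052]
[ 226  184   63   77 2988] [256.7333 223.3571] [15.9608 15.7343 17.081 ]
[494 199  18  48 503] [505.006  222.6123] [17.7873 17.5268 17.9483]
[    0   250   512   134 30998] [255.4577 342.1668] [11.9253 12.3101 14.4714]
[596.853  188.838  248.3565]
```

Call:
{"fn": "apply_moves", "kwargs": {
  "targets": [
    [-12,0.5,10,0,0,0,0],
    [0,0,25,0,0,0,0],
    [0,0,25,0,0,0,0],
    [0,0,15,0,0,0,0],
    [0,0,8,0,0,0,0],
    [0,0,0,0,0,0,0.3],
    [0,0,0,0,0,0,0.5],
    [0,0,0,0,0,0,0.7],
    [0,0,0,0,0,0,0.7]
  ],
  "force": 60
}}

```text
time: 26.92
tool_pos: [586.8, 187.6, 168.9]
tcp_rot: [-180.0, -0.3, 2.2]
ft_force: [-2.2, -4.1, 6.1]
finger_gap: 38.2
grip_force: 60.0
```

```bash
python3 chk.py
```

```text
[ 12.9935  11.6457  87.1957  -0.0544  80.8349 100.8154] gp rel hinge [ -7.7526  -0.2458 137.882 ] r 138.09981257350384 th 0.05616741887562861 [-2.1849 -4.0959  6.1206] [-0.6963  0.3097  0.0762]
```

Call:
{"fn": "apply_moves", "kwargs": {
  "targets": [
    [3,0,0,0,0,0,0.7],
    [3,0,0,0,0,0,0.7],
    [0,0,0,0,0,0,0.7]
  ]
}}

```text
time: 27.3
tool_pos: [592.3, 187.8, 169.2]
tcp_rot: [-180.0, -0.3, 2.2]
ft_force: [-4.2, -4.7, 10.2]
finger_gap: 38.5
grip_force: 60.4
```

```bash
python3 chk.py
```

```text
[ 12.8905  12.4975  86.1833  -0.0359  81.0662 100.7092] gp rel hinge [ -2.2242  -0.1942 138.2387] r 138.25660669420324 th 0.016088162725572376 [-4.2131 -4.6992 10.1511] [-0.7616  1.2609  0.0552]
```

Call:
{"fn": "apply_moves", "kwargs": {
  "targets": [
    [2,0,0,0,0,0,0.7],
    [1,0,0,0,0,0,0.7],
    [0,0,0,0,0,0,0.7]
  ]
}}

```text
time: 27.68
tool_pos: [595.1, 187.9, 169.2]
tcp_rot: [-180.0, -0.2, 2.2]
ft_force: [-5.7, -4.5, 10.7]
finger_gap: 38.0
grip_force: 60.7
```

Call:
{"fn": "apply_moves", "kwargs": {
  "targets": [
    [2,0,0,0,0,0,0.7],
    [1,0,0,0,0,0,0.7],
    [0,0,0,0,0,0,0.7]
  ]
}}

```text
time: 28.05
tool_pos: [598.2, 188.1, 169.0]
tcp_rot: [-180.0, -0.3, 2.2]
ft_force: [-4.9, -3.4, 8.6]
finger_gap: 38.3
grip_force: 61.1
```

Call:
{"fn": "apply_moves", "kwargs": {
  "targets": [
    [2,0,0,0,0,0,0.7],
    [1,0,0,0,0,0,0.7],
    [0,0,0,0,0,0,0.7]
  ]
}}

```text
time: 28.42
tool_pos: [600.8, 188.1, 168.9]
tcp_rot: [-180.0, -0.2, 2.2]
ft_force: [-5.3, -4.6, 9.9]
finger_gap: 38.7
grip_force: 61.4
```

```bash
python3 chk.py
```

```text
[ 12.74    13.8043  84.7077  -0.0331  81.2942 100.5635] gp rel hinge [  6.3282  -0.2092 137.9077] r 138.0528397551351 th -0.045854943540030065 [-5.2607 -4.6381  9.9075] [-0.7719  1.3812 -0.1175]
```

Call:
{"fn": "apply_moves", "kwargs": {
  "targets": [
    [0,0,0,0,0,0,0.4],
    [0,0,0,0,0,0,0.1],
    [-4,0,-10,0,0,0,0],
    [0,0,-30,0,0,0,0],
    [0,0,-30,0,0,0,0],
    [0,0,-9,0,0,0,0],
    [0,0,0,0,0,0,0],
    [0,0,0,0,0,0,0]
  ]
}}

```text
time: 29.42
tool_pos: [595.9, 188.3, 244.5]
tcp_rot: [-180.0, -0.1, 2.2]
ft_force: [0.1, 0.8, -0.4]
finger_gap: 85.4
grip_force: 0.0
```

```bash
python3 knob.py
python3 - <<'E'
import cv2,numpy as np
im=cv2.imread("pics/w11.png"); g=im.max(2)
np.set_printoptions(linewidth=200)
for y in range(165,275,4): print(y,g[y,257],g[y,240],g[y,275], "| row dark extent", np.where(g[y,190:320]<50)[0][[0,-1]]+190 if (g[y,190:320]<50).any() else None)
E
```

```text
0.3 [224.8098 225.638 ] [286.7812 295.5041]
0.2 [223.8031 209.2152] [288.0225 282.3851]
0.12 [223.0866 195.1354] [288.9244 269.739 ]
0.06 [222.6187 184.162 ] [289.5304 259.0193]
0 [222.2207 172.9448] [290.0638 247.2855]
-0.03 [222.0506 167.2782] [290.3001 241.0581]
[ 255   24  156  154 1445] [332.9495  99.0069] [32.2152 31.3903 32.2277]
[ 223  173   66   71 2844] [255.8994 207.8435] [21.5021 21.0447 22.7377]
[    0   250   512   134 31022] [255.409  342.1589] [11.7395 12.1323 14.2515]
[595.8519 188.3078 244.3605]
165 169 91 155 | row dark extent [190 194]
169 165 72 108 | row dark extent [190 193]
173 34 138 90 | row dark extent [190 260]
177 21 129 55 | row dark extent [243 267]
181 7 51 83 | row dark extent [241 269]
185 9 14 8 | row dark extent [239 279]
189 39 21 12 | row dark extent [230 281]
193 40 23 48 | row dark extent [228 281]
197 34 34 22 | row dark extent [227 283]
201 31 39 28 | row dark extent [227 286]
205 28 34 33 | row dark extent [226 287]
209 150 31 29 | row dark extent [225 288]
213 145 28 28 | row dark extent [224 288]
217 143 31 24 | row dark extent [223 284]
221 146 24 28 | row dark extent [226 283]
225 134 27 25 | row dark extent [231 284]
229 26 27 15 | row dark extent [231 284]
233 7 26 21 | row dark extent [232 275]
237 30 159 161 | row dark extent [243 272]
241 120 163 160 | row dark extent [245 269]
245 163 165 160 | row dark extent None
249 162 164 163 | row dark extent None
253 162 163 162 | row dark extent None
257 162 163 161 | row dark extent None
261 161 162 161 | row dark extent None
265 161 161 162 | row dark extent None
269 162 160 160 | row dark extent None
273 160 159 162 | row dark extent None
```

The knob blob now matches the bail at 0 rad. I'll unwind the wrist for a long clockwise turn.

Call:
{"fn": "apply_moves", "kwargs": {
  "targets": [
    [-1.4,0,0,0,0,-0.183,0],
    [0,0,0,0,0,-0.183,0],
    [0,0,0,0,0,-0.183,0],
    [0,0,0,0,0,-0.183,0],
    [0,0,0,0,0,-0.183,0],
    [0,0,0,0,0,-0.183,0],
    [0,0,0,0,0,-0.183,0],
    [0,0,0,0,0,-0.183,0],
    [0,0,0,0,0,-0.183,0],
    [0,0,0,0,0,-0.183,0],
    [0,0,0,0,0,-0.183,0],
    [0,0,0,0,0,-0.183,0],
    [0,0,0,0,0,-0.183,0],
    [0,0,0,0,0,-0.183,0],
    [0,0,0,0,0,-0.183,0],
    [0,0,0,0,0,-0.183,0],
    [0,0,0,0,0,-0.183,0],
    [0,0,0,0,0,-0.183,0],
    [0,0,0,0,0,-0.183,0],
    [0,0,0,0,0,-0.183,0]
  ]
}}

```text
time: 31.98
tool_pos: [594.6, 188.3, 244.6]
tcp_rot: [-180.0, 0.1, -147.7]
ft_force: [-0.7, 0.2, 0.2]
finger_gap: 85.4
grip_force: 0.0
```

Call:
{"fn": "apply_moves", "kwargs": {
  "targets": [
    [0,0,0,0,0,-0.183,0],
    [0,0,0,0,0,-0.183,0],
    [0,0,0,0,0,-0.183,0],
    [0,0,0,0,0,0,0],
    [0,0,0,0,0,0,0]
  ]
}}

```text
time: 32.6
tool_pos: [595.0, 188.3, 245.4]
tcp_rot: [-179.9, 0.1, -116.9]
ft_force: [-0.2, -0.2, 0.5]
finger_gap: 85.1
grip_force: 0.0
```

Run:
```python
from h import *
s=sensors.sense();print(s["joint_pos"],s["wrist_torque"]); p,Rt=tool()
goto((594.6,188.1,168),R.from_euler("xyz",[180,0,s["tcp_rot"][2]],degrees=True))
```

```text
[  12.8554   10.7301   80.1923    0.0068   88.9383 -140.2668] [ 0.0196 -0.0519  0.0018]
pos [594.953  188.3361 245.4466] shift [ 0.4975  0.3471 77.4454] turn [-0.0018  0.0016 -0.    ] rows 2 each [ 0.2488  0.1736 38.7227] [-0.0009  0.0008 -0.    ]
```

Call:
{"fn": "apply_moves", "kwargs": {
  "targets": [
    [0.4,0.3,20,0,0,0,0],
    [0,0,25,0,0,0,0],
    [0,0,20,0,0,0,0],
    [0,0,12,0,0,0,0],
    [0,0,0,0,0,0,0.3],
    [0,0,0,0,0,0,0.5],
    [0,0,0,0,0,0,0.7],
    [0,0,0,0,0,0,0.7],
    [0,0,0,0,0,0,0.7]
  ],
  "force": 40
}}

```text
time: 33.72
tool_pos: [595.9, 188.3, 170.7]
tcp_rot: [-179.7, 0.2, -116.6]
ft_force: [-0.9, -1.4, 6.5]
finger_gap: 38.9
grip_force: 40.1
```

```bash
cat > tq.py <<'E'
from h import *
s=sensors.sense();print("t",s["time"],"q6",s["joint_pos"][5],"F",s["ft_force"],"M",s["wrist_torque"],"gap",s["finger_gap"],s["tool_pos"],"effort6",s["joint_efforts"][5])
E
python3 tq.py
```

```text
t 33.725 q6 -140.51884798209352 F [-0.8572 -1.3605  6.5102] M [-0.1761  0.1406 -0.0254] gap 38.920438504019394 [595.9071 188.3257 170.7421] effort6 0.0075941020622849464
```

Call:
{"fn": "apply_moves", "kwargs": {
  "targets": [
    [0,0,0.45,0,0,0.15,0.7],
    [0,0,0.45,0,0,0.15,0.7],
    [0,0,0.45,0,0,0.15,0.7],
    [0,0,0.45,0,0,0.15,0.7]
  ]
}}

```text
time: 34.22
tool_pos: [596.1, 188.1, 168.9]
tcp_rot: [-179.9, 0.3, -151.3]
ft_force: [0.8, -1.6, 5.6]
finger_gap: 38.7
grip_force: 40.3
```

```bash
python3 tq.py
```

```text
t 34.225 q6 -105.8647165717697 F [ 0.8233 -1.5807  5.6454] M [-0.3316 -0.1143  0.116 ] gap 38.69908728484405 [596.1132 188.1141 168.9406] effort6 -2.380436360836029
```

Call:
{"fn": "apply_moves", "kwargs": {
  "targets": [
    [0,0,0.45,0,0,0.15,0.7],
    [0,0,0.45,0,0,0.15,0.7]
  ]
}}

```text
time: 34.48
tool_pos: [596.2, 188.0, 168.1]
tcp_rot: [-180.0, 0.4, -168.5]
ft_force: [1.0, -2.8, 5.5]
finger_gap: 39.1
grip_force: 40.3
```

```bash
python3 tq.py
```

```text
t 34.475 q6 -88.67731982317463 F [ 1.0006 -2.8044  5.4908] M [-0.431  -0.0699  0.1393] gap 39.13839617546853 [596.1768 187.9866 168.0508] effort6 -2.3801828920841217
```

Call:
{"fn": "apply_moves", "kwargs": {
  "targets": [
    [0,0,0.45,0,0,0.15,0.7],
    [0,0,0.45,0,0,0.15,0.7]
  ]
}}

```text
time: 34.72
tool_pos: [596.2, 187.9, 167.2]
tcp_rot: [179.9, 0.4, 174.3]
ft_force: [0.7, -3.3, 5.7]
finger_gap: 38.6
grip_force: 40.3
```

```bash
python3 tq.py
```

```text
t 34.725 q6 -71.48658185739994 F [ 0.696  -3.2984  5.6592] M [-0.5613 -0.0662  0.1451] gap 38.61533320365788 [596.1894 187.8606 167.1526] effort6 -2.3798035830259323
```

Call:
{"fn": "apply_moves", "kwargs": {
  "targets": [
    [0,0,0.45,0,0,0.15,0.7]
  ]
}}

```text
time: 34.85
tool_pos: [596.2, 187.8, 166.7]
tcp_rot: [179.9, 0.3, 165.7]
ft_force: [1.1, -3.9, 5.4]
finger_gap: 38.7
grip_force: 40.3
```

```bash
python3 tq.py
```

```text
t 34.85 q6 -62.89213158739681 F [ 1.0716 -3.9342  5.3879] M [-0.6107 -0.0297  0.0938] gap 38.73224276579509 [596.1821 187.7646 166.6789] effort6 -2.381094843149185
```

Call:
{"fn": "apply_moves", "kwargs": {
  "targets": [
    [0,0,0.45,0,0,0.15,0.7],
    [0,0,0.45,0,0,0.15,0.7]
  ]
}}

```text
time: 35.1
tool_pos: [596.1, 187.7, 165.8]
tcp_rot: [179.8, 0.3, 148.5]
ft_force: [0.1, -3.3, 5.9]
finger_gap: 38.8
grip_force: 40.3
```

```bash
python3 tq.py
```

```text
t 35.1 q6 -45.70562058555131 F [ 0.1135 -3.2544  5.8686] M [-0.6519 -0.0239  0.1547] gap 38.81698908906253 [596.1104 187.6753 165.7849] effort6 -2.3818040639162064
```

Call:
{"fn": "apply_moves", "kwargs": {
  "targets": [
    [0,0,0.45,0,0,0.15,0.7],
    [0,0,0.45,0,0,0.15,0.7]
  ]
}}

```text
time: 35.35
tool_pos: [596.0, 187.6, 164.9]
tcp_rot: [179.7, 0.2, 131.3]
ft_force: [0.5, -3.8, 7.2]
finger_gap: 38.7
grip_force: 40.4
```

```bash
python3 tq.py
```

```text
t 35.35 q6 -28.51443732214525 F [ 0.489  -3.8291  7.2037] M [-0.7404  0.1488  0.1223] gap 38.65397155834526 [596.018  187.5846 164.8503] effort6 -2.3820193111896515
```

Torque is still at the free-running level, 0.12–0.15 N m, after 112°. I'll continue carefully.

Call:
{"fn": "apply_moves", "kwargs": {
  "targets": [
    [0,0,0.45,0,0,0.15,0.7],
    [0,0,0.3,0,0,0.1,0.7]
  ]
}}

```text
time: 35.6
tool_pos: [595.9, 187.5, 164.1]
tcp_rot: [179.7, 0.1, 117.1]
ft_force: [-2.2, -4.9, 6.6]
finger_gap: 38.6
grip_force: 40.4
```

```bash
python3 tq.py
```

```text
t 35.6 q6 -14.24357392104442 F [-2.1595 -4.8947  6.6039] M [-0.7864  0.2949  0.1517] gap 38.62668961381748 [595.9442 187.513  164.1395] effort6 -1.1094731837511063
```

Call:
{"fn": "apply_moves", "kwargs": {
  "targets": [
    [0,0,0.45,0,0,0.15,0.7],
    [0,0,0.3,0,0,0.1,0.7]
  ]
}}

```text
time: 35.85
tool_pos: [595.9, 187.5, 163.5]
tcp_rot: [179.7, 0.1, 102.7]
ft_force: [-2.5, -4.3, 8.4]
finger_gap: 38.7
grip_force: 40.5
```

```bash
python3 tq.py
```

```text
t 35.85 q6 0.07876882168865887 F [-2.5135 -4.3111  8.4285] M [-0.8224  0.4235  0.1592] gap 38.663198676886324 [595.8728 187.4725 163.4558] effort6 -1.1028092354536057
```

Call:
{"fn": "apply_moves", "kwargs": {
  "targets": [
    [0,0,0.45,0,0,0.15,0.7],
    [0,0,0.3,0,0,0.1,0.7]
  ]
}}

```text
time: 36.1
tool_pos: [595.8, 187.5, 162.8]
tcp_rot: [179.7, -0.0, 88.4]
ft_force: [-3.4, -5.1, 9.4]
finger_gap: 38.8
grip_force: 40.6
```

```bash
python3 tq.py
```

```text
t 36.1 q6 14.402279904621185 F [-3.3718 -5.1113  9.414 ] M [-0.8782  0.5937  0.1055] gap 38.838686409050695 [595.7676 187.5065 162.8354] effort6 -1.0775243863463402
```

Call:
{"fn": "apply_moves", "kwargs": {
  "targets": [
    [0,0,0.3,0,0,0.1,0.7],
    [0,0,0.3,0,0,0.1,0.7]
  ]
}}

```text
time: 36.35
tool_pos: [595.7, 187.5, 162.4]
tcp_rot: [179.7, -0.1, 77.0]
ft_force: [-3.7, -6.3, 10.5]
finger_gap: 38.7
grip_force: 40.7
```

```bash
python3 tq.py
```

```text
t 36.35 q6 25.81752598114649 F [-3.655  -6.2948 10.5133] M [-0.8562  0.7061  0.1658] gap 38.741660225469886 [595.734  187.5137 162.3812] effort6 -1.4793898165225983
```

Call:
{"fn": "apply_moves", "kwargs": {
  "targets": [
    [0,0,0.3,0,0,0.1,0.7],
    [0,0,0.3,0,0,0.1,0.7]
  ]
}}

```text
time: 36.6
tool_pos: [595.7, 187.5, 161.8]
tcp_rot: [179.7, -0.1, 65.5]
ft_force: [-4.1, -4.9, 10.2]
finger_gap: 38.6
grip_force: 40.7
```

```bash
python3 tq.py
```

```text
t 36.6 q6 37.274136312144414 F [-4.0815 -4.9005 10.1678] M [-0.8263  0.7713  0.2249] gap 38.5933034097031 [595.6842 187.5341 161.8459] effort6 -1.4600104093551636
```

Call:
{"fn": "apply_moves", "kwargs": {
  "targets": [
    [0,0,0.3,0,0,0.1,0.7],
    [0,0,0.3,0,0,0.1,0.7]
  ]
}}

```text
time: 36.85
tool_pos: [595.7, 187.6, 161.4]
tcp_rot: [179.8, -0.2, 54.1]
ft_force: [-4.5, -4.3, 11.7]
finger_gap: 38.7
grip_force: 40.8
```

```bash
python3 tq.py
```

```text
t 36.85 q6 48.732173115555725 F [-4.4735 -4.2562 11.6772] M [-0.7818  0.7996  0.2027] gap 38.74093985750721 [595.6645 187.6009 161.3774] effort6 -1.439339742064476
```

Call:
{"fn": "apply_moves", "kwargs": {
  "targets": [
    [0,0,0.3,0,0,0.1,0.7]
  ]
}}

```text
time: 36.98
tool_pos: [595.7, 187.6, 161.1]
tcp_rot: [179.8, -0.2, 48.4]
ft_force: [-5.5, -5.1, 11.5]
finger_gap: 39.0
grip_force: 40.8
```

```bash
python3 tq.py
```

```text
t 36.975 q6 54.4619097450653 F [-5.5043 -5.1012 11.4678] M [-0.7936  0.8651  0.2686] gap 39.034464678404426 [595.6585 187.6313 161.0956] effort6 -1.4292701706290245
```

Call:
{"fn": "apply_moves", "kwargs": {
  "targets": [
    [0,0,0.3,0,0,0.1,0.7]
  ]
}}

```text
time: 37.1
tool_pos: [595.7, 187.7, 160.9]
tcp_rot: [179.8, -0.2, 42.6]
ft_force: [-4.9, -4.8, 12.2]
finger_gap: 39.1
grip_force: 40.8
```

```bash
python3 tq.py
```

```text
t 37.1 q6 60.191629872971895 F [-4.8795 -4.803  12.1849] M [-0.7812  0.9374  0.2919] gap 39.05916631972782 [595.6587 187.658  160.851 ] effort6 -1.4187584817409515
```

Call:
{"fn": "apply_moves", "kwargs": {
  "targets": [
    [0,0,0.3,0,0,0.1,0.7],
    [0,0,0,0,0,0,0.7]
  ]
}}

```text
time: 37.35
tool_pos: [595.7, 187.7, 160.7]
tcp_rot: [179.8, -0.3, 37.0]
ft_force: [-5.6, -4.3, 13.1]
finger_gap: 38.6
grip_force: 41.0
```

```bash
python3 tq.py; python3 chk.py
```

```text
t 37.35 q6 65.82899368084638 F [-5.6233 -4.3092 13.0865] M [-0.7483  0.942  -0.0219] gap 38.56555910646916 [595.6974 187.7257 160.7413] effort6 0.8379424922168255
[12.8203 13.289  86.1776 -0.0535 80.2306 65.829 ] gp rel hinge [  1.1816  -0.421  129.741 ] r 129.74640461688963 th -0.00910713377968643 [-5.6233 -4.3092 13.0865] [-0.7483  0.942  -0.0219]
```

Call:
{"fn": "apply_moves", "kwargs": {
  "targets": [
    [0,0,0.1,0,0,0.06,0.7]
  ]
}}

```text
time: 37.48
tool_pos: [595.7, 187.7, 160.7]
tcp_rot: [179.8, -0.3, 33.6]
ft_force: [-5.8, -4.4, 13.1]
finger_gap: 38.7
grip_force: 41.0
```

```bash
python3 tq.py
```

```text
t 37.475 q6 69.23186122632302 F [-5.7528 -4.3797 13.0891] M [-0.7432  1.0199  0.3107] gap 38.70690143469993 [595.6718 187.7318 160.6571] effort6 -1.167747862637043
```

Firm at 0.31 N m against 0.13 N m running free. I'll release and back off.

Call:
{"fn": "apply_moves", "kwargs": {
  "targets": [
    [0,0,0,0,0,0,0.6],
    [0,0,0,0,0,0,0.4],
    [0,0,0,0,0,0,0.1],
    [0,0,0,0,0,0,0],
    [0,0,-15,0,0,0,0],
    [0,0,-30,0,0,0,0],
    [0,0,-40,0,0,0,0],
    [0,0,-20,0,0,0,0],
    [0,0,0,0,0,0,0],
    [0,0,0,0,0,0,0]
  ]
}}

```text
time: 38.72
tool_pos: [594.1, 188.0, 261.5]
tcp_rot: [180.0, -0.1, 33.7]
ft_force: [0.4, 0.2, -0.4]
finger_gap: 85.5
grip_force: 0.0
```

```bash
python3 knob.py; python3 tq.py
```

```text
0.3 [195.7007 207.2464] [258.284  273.8869]
0.2 [204.6151 194.2224] [266.9638 262.7922]
0.12 [212.5367 183.0567] [274.1673 252.3291]
0.06 [218.9183 174.3156] [281.1151 243.5622]
0 [225.6351 165.3816] [288.58   234.0417]
-0.03 [229.1012 160.8684] [292.3103 229.0183]
[ 309   50   63  190 1272] [343.9206 143.2586] [30.261  29.5291 30.1281]
[ 229  164   56   62 2172] [256.5502 193.9991] [20.4176 20.1506 21.5424]
[    0   250   512   134 31226] [257.0978 341.8721] [11.1302 11.5548 13.5057]
[593.8628 187.9577 261.036 ]
t 38.775 q6 69.18413595462701 F [-0.3379 -0.0907 -0.2101] M [-0.0133 -0.0108 -0.0027] gap 85.68536562767176 [593.8628 187.9577 261.036 ] effort6 -1.44351240294327e-06
```

The bail is upright, the screw is tight and the robot is clear. I'm handing in.

```bash
python3 -c "
from bench import r
print(r.hand_in())"
```

```text
the job is handed in; nothing more can be done
None
```

I handed the job in at about 39 s, with the lid seated on the jar rim, the bail upright and the hand knob turned hand-tight (torque 0.31 N m against 0.13 N m running free); no verdict was returned, and I did not measure the foot's press force or re-check the bystanders at the end.

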